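Roll the shelf-label strip flat and hang the roller back

TASK

Lift the hand roller off its two hooks and, starting at the green end of the press bed, roll it along the strip to the grey end with a steady, moderate downward push, so that all five label panels end up flush; only the roller's wheel may do the pressing, and the sprung bed must not be pushed right down to its stop. Then hang the roller back on both hooks by its cross bar and let go, leaving the other things on the desk where they are.

Things in the scene. Friction and masses are not known exactly. Their poses are not given: they have to be found in the camera images.
- stand: Fixed tool stand. Origin on the table, straight under the resting place on its hooks; -x faces the robot side, y along the row of hooks, z up. Base plate 12 mm thick, x -70 to +100, y +-110 mm. Two blue posts at x = +75, y = +-95 mm. A shelf with stock covers the hooks: underside 338 mm up, x -30 to +90, y +-105 mm, so the roller cannot be reached straight from above.
- hooks (a point): Midway between the stand's two hooks, 275 mm above its origin: where the roller's bar centre rests (axle then 50 mm up). Hooks: 8 mm round steel at y = +-30 mm, centre line 266 mm up, running from a rear rail at x = +75 mm to x = -22 mm, where a tip turns up, its top at 286 mm. A bar lifted 20 mm or more passes over the tips towards -x.
- roller: Loose hand roller, about 0.32 kg, hung upright on both hooks at first, axes parallel to the stand's. Origin mid-axle; x along axle, z up. Black rubber wheel, radius 24 mm, 50 mm wide, free in a steel yoke (x +-35, y +-7, up to z 44 mm). Orange grip 22 (x) by 20 mm (y), z 44 to 118 mm; above it a 10 mm rod.
- bar (a point): Centre of the roller's steel cross bar, 225 mm above its axle. The bar is 10 mm round and 90 mm long, along the roller's y.
- wheel (a joint): Turning angle of the roller's wheel in its yoke, rad, 0 at the start; 24 mm of travel per rad when it rolls without slipping.
- press: Fixed grey base of the press bed, 130 mm (x) by 290 mm (y), 28 mm high; origin at the centre of its underside on the table, y along the strip, z up. The green end of the bed is at -y, the grey end at +y.
- bed (a joint): How far the aluminium press bed (100 x 270 mm, carried above the base on springs) is pushed down: 0 at rest, stop at 0.020 m, and 0.018 already counts as too far; it springs back. It takes about 1 N to start and 1.5 N per mm. Its side rails and its green and grey end pads are flush with one another, 68 mm above the table at rest.
- panel1 (a joint): How far label panel 1 is pushed into the bed, m: 0 to 0.001 at the start, 0.004 fully down (flush with rails). Takes about 4 N and stays where it is left.
- panel2 (a joint): How far label panel 2 is pushed into the bed, m: 0 to 0.001 at the start, 0.004 fully down (flush with rails). Takes about 4 N and stays where it is left.
- panel3 (a joint): How far label panel 3 is pushed into the bed, m: 0 to 0.001 at the start, 0.004 fully down (flush with rails). Takes about 4 N and stays where it is left.
- panel4 (a joint): How far label panel 4 is pushed into the bed, m: 0 to 0.001 at the start, 0.004 fully down (flush with rails). Takes about 4 N and stays where it is left.
- panel5 (a joint): How far label panel 5 is pushed into the bed, m: 0 to 0.001 at the start, 0.004 fully down (flush with rails). Takes about 4 N and stays where it is left.
- panel1_top (a point): Centre of the top of panel 1, next to the green end, 84 mm towards -y from the press's centre. Five white panels, 60 (x) by 40 mm (y), follow towards +y at 42 mm pitch with 2 mm gaps; tops at first 3 to 4 mm above the rails (71 to 72 mm above the table).
- panel5_top (a point): Centre of the top of panel 5, next to the grey end: 84 mm towards +y from the press's centre.
- mug: Bystander, to be left alone: blue mug, 76 mm wide, 90 mm tall. Origin at the centre of its underside.
- tape_dispenser: Bystander, to be left alone: black desk tape dispenser, 150 x 60 mm, about 100 mm tall. Origin at the centre of its underside.
- stapler: Bystander, to be left alone: red and black stapler, 130 x 34 mm, 39 mm tall. Origin at the centre of its underside.
- carton: Bystander, to be left alone: small closed cardboard box, 140 x 110 mm, 70 mm tall. Origin at the centre of its underside.
- scanner: Bystander, to be left alone: yellow and grey hand scanner lying down, about 170 x 60 mm, 45 mm tall. Origin at the centre of its underside.
- glue_bottle: Bystander, to be left alone: white bottle with orange cap, 50 mm wide, 110 mm tall. Origin at the centre of its underside.

How it is judged:
On the way, in this order (a step that is already met when the one before it is completed fails the run):
1. the roller is off the hooks: its cross bar is more than 60 mm from its resting place and it no longer touches the stand (distance between bar and hooks above 0.06 m and contact force between roller and stand below 0.1 N), for 0.1 s.
2. panel 1 at the green end is rolled down first, with panels 4 and 5 still standing up (value of joint panel1 above 0.003 m and value of joint each of panel4, panel5 below 0.002 m and contact force between roller and bed above 2 N), for 0.02 s.
3. panels 1 to 3 are down with panel 5 still standing up (value of joint each of panel1, panel2, panel3 above 0.003 m and value of joint panel5 below 0.002 m and contact force between roller and bed above 2 N), for 0.02 s.
4. all panels are down, the roller is pressing at the grey end and its wheel has really rolled (3 rad or more from where it began) (value of joint each of panel1, panel2, panel3, panel4, panel5 above 0.003 m and (value of joint wheel above 3 rad or value of joint wheel below -3 rad) and contact force between roller and bed above 2 N and horizontal distance between roller and panel5_top below 0.05 m), for 0.02 s.
At the end, for the whole second after the job is handed in: All five panels are down to within 1 mm of flush, the bed is up again, and the roller hangs by its cross bar on both hooks: bar centre within 75 mm of its resting place and within 7 mm of its height, handle within 0.2 rad of upright, moving slower than 0.08 m/s, let go (value of joint each of panel1, panel2, panel3, panel4, panel5 above 0.003 m and distance between bar and hooks below 0.075 m and z of bar in the frame of stand between 0.268 and 0.282 m and angle between roller's own z axis and vertical below 0.2 rad and contact force between roller and stand above 1 N and linear speed of roller below 0.08 m/s and value of joint bed below 0.002 m); the robot touches nothing.
It fails at once if the bed is pushed down to its stop (more than 18 mm) (value of joint bed above 0.018 m).
It fails at once if the gripper or arm itself presses on the bed or panels (contact force between any of the fingers, the arm and bed above 2 N).
It fails at once if a bystander is moved more than 30 mm (distance of any of mug, tape_dispenser, stapler, carton, scanner, glue_bottle from where it was at the start of the episode above 0.03 m).
It also fails if it takes over 67 s, if anything falls off the work surface, if the arm or the gripper's body presses on something with over 40 N, if the wrist force passes 120 N, or if a joint passes its speed limit or range.

ROBOT

A 6-joint arm with a two-finger parallel gripper is mounted at the origin on the work surface. World frame = base frame: x ahead of the robot, y to its left, z up, the work surface at z = 0. Lengths are in m, angles in rad, forces in N, time in s.
With the tool pointing down it reaches from about 0.3 to 0.75 m from the base axis. Payload 8.5 kg.
Tool frame: the origin (TCP) lies on the front face of the gripper's body, between the roots of the fingers; the fingertips stand 73 mm ahead of it and the grasp point (between the pads) lies 54 mm ahead of it; z points along the fingers, y is the direction in which the jaws open and shut (so a half turn about z gives the same grasp; the last joint's range is limited). The gripper opens to 85 mm and grips with 20 to 120 N. Pads are 22 mm wide; open, the fingers measure 114 mm over their backs; the gripper's body (76 mm by 85 mm) begins 54 mm behind the grasp point. The pads swing forward as they close: fully open they stand 13 mm farther back than shut.
Start: joints at [-1.55, 0.381, 1.297, -0, 1.464, -0.215], TCP at [0.128, -0.535, 0.304] pointing down, gripper open.
Joint ranges: [-3.11, 3.11], [-0.89, 2.33], [0.22, 2.48], [-1.42, 4.56], [0.17, 2.85], [-2.88, 2.88]. Speed limits (rad/s): [2.39, 2.39, 3.14, 3.14, 3.14, 3.14].

INTERFACE

Orientations are given as a unit quaternion [x, y, z, w].
In Python, from plant import get_obs, grab_frame, job_done, outline_of gives the robot as it stands.
- The arm moves only by the tool move_arm, never from a script. Its arguments are lists of equal length, an entry for each row: "twist": the turn, a rotation vector about the tool's x, y, z scaled (see below), a list of three; "dp": the shift along the tool's x, y, z scaled (see below), a list of three; "gripper": the opening, from 0 (shut) to 1 (fully open). In form: {"twist": [[ax, ay, az], ...], "dp": [[dx, dy, dz], ...], "gripper": [gripper, ...]}. A call has exactly 10 rows; each row shifts and turns the pose as measured when the row begins, along the tool's axes as they then stand; what a row does not reach is not made up. The controller multiplies each number of a shift by 0.5 m and each number of a turn by 0.5 rad. A row lasts 1/12 s, in which the tool goes at most 41.7 mm and 7.16 degrees, less where a joint would pass 70% of its speed; a pose out of reach is approached as far as the arm can. A call with a number of a shift or a turn outside -1 to 1 is refused whole. A call with a gripper value outside its range is refused whole. The fingers move at their own pace and stop on an object; "squeeze" is the grip in N (left out, the last holds). Time passes only in rows, so rows that do not move let the fingers close, or fill a call up. It gives the time, the measured TCP pose, the force and the opening at its end, in the units of the state.
- get_obs(): the state, without advancing time (a new reading comes with each control period).
- grab_frame(name): name is "side" or "top"; returns a dict with "image" (384x512x3 uint8, red, green, blue), "fovy" (degrees; the focal length in pixels is half the picture's height over the tangent of half this angle, whatever the lens; pixels are square), "cx", "cy" (the principal point, pixels), "k1" (the pictures are not rectified: a ray, as slopes to the right and down, at radius r is drawn at 1 + k1 r^2 times it, then the intrinsics apply), "extrinsics" (4x4, takes a point from camera to world coordinates). Camera axes: x right, y down, z forward; pixel columns grow to the right and rows downward; lengths in m; the calibration is good to about 2 mm. A picture is of the moment at which its call begins. There is no depth.
- job_done(): hands the job in, once; it reports no verdict.
Trained networks look in the newest picture that a camera, given by its name, has taken for a name from the list of things; names that differ only in an ending like _2 or _b are one class to them, and where a whole thing is asked for, a point or a joint stands for the part that bears it (a point fixed in the world has none). Each returns a list of dicts, best first, with "conf" (0 to 1); they miss things now and then, are a little off and sometimes report something else, mostly with a low value. They report only what shows in the picture. A call takes as long as a camera call.
- outline_of(query, camera): "pixels" (384x512 bool, what is visible of it) and "pixel" ([column, row] in pixels, amid what is visible of it).
The state is a dict: "time": time; "qpos": joint angles; "joint_velocities": joint speeds; "joint_torque": joint torques, N m; "tool_pos": TCP position; "tool_rot": TCP orientation; "wrist_force": force on the tool from outside, world axes, zero at the start; "moment": the same for the moment, N m; "gripper_width": finger opening in m.
Only numpy, scipy, OpenCV 4.12 (cv2) and the standard library are available. Lean on these libraries where they do the work, as an engineer would, in place of code of your own. Each camera call takes 0.05 s, during which the arm holds its last target. There are 200 camera calls.

## Working session

There is one attempt and no reset: what is moved stays moved. The work goes in short steps, Python scripts to look and compute and a tool call to move; the robot and the scene stay as the last step left them, time stands still between calls to the robot, and variables do not carry over. Pictures are saved under pics/ and viewed, about 8 in all and at most 12, crops included, and the job is handed in when it is done.

Besides the shell and the picture viewer there is one more tool, called after "Emit:" by a JSON object that holds its "api" and its "payload", one argument or row to a line. move_arm: Moves the arm, as the interface text tells. Shifts and turns lie within -1 to 1; 1 stands for 0.5 m of shift or 0.5 rad of turn. Its arguments: {"type":"object","properties":{"twist":{"type":"array"},"dp":{"type":"array"},"gripper":{"type":"array"},"squeeze":{"type":"number"}},"required":["twist","dp","gripper"]}

```bash
mkdir -p pics; cat > h.py <<'E'
import numpy as np, cv2
from plant import *
def cam(n):
    f=grab_frame(n); return f
def K(f):
    h=f["image"].shape[0]; fl=h/2/np.tan(np.radians(f["fovy"])/2)
    return np.array([[fl,0,f["cx"]],[0,fl,f["cy"]],[0,0,1.]]), np.array([f["k1"],0,0,0.])
def proj(f,P):
    k,d=K(f); T=np.linalg.inv(np.array(f["extrinsics"]))
    r=cv2.Rodrigues(T[:3,:3])[0]
    return cv2.projectPoints(np.array(P,float).reshape(-1,1,3),r,T[:3,3],k,d)[0].reshape(-1,2)
def ray(f,p):
    k,d=K(f); u=cv2.undistortPoints(np.array(p,float).reshape(1,1,2),k,d).ravel()
    T=np.array(f["extrinsics"]); return T[:3,3],T[:3,:3]@np.array([u[0],u[1],1])
def atz(f,p,z):
    o,v=ray(f,p); return o+v*(z-o[2])/v[2]
def save(f,name,box=None,s=1.5):
    im=f["image"][:,:,::-1]
    if box: im=im[box[1]:box[3],box[0]:box[2]]
    cv2.imwrite("pics/"+name,cv2.resize(np.ascontiguousarray(im),None,fx=s,fy=s,interpolation=cv2.INTER_CUBIC))
E
python3 - <<'E'
from h import *
np.set_printoptions(precision=3,suppress=True)
for n in("top","side"):
    f=cam(n); save(f,n+"0.png"); print(n,f["fovy"],f["cx"],f["cy"],f["k1"]); print(np.array(f["extrinsics"]))
    for q in("stand","roller","bar","press","bed","panel1","panel5","mug","tape_dispenser","stapler","carton","scanner","glue_bottle"):
        for r in outline_of(q,n)[:1]:
            ys,xs=np.nonzero(r["pixels"]); print(q,round(r["conf"],2),np.round(r["pixel"]),(xs.min(),ys.min(),xs.max(),ys.max()) if len(xs) else None, atz(f,r["pixel"],0.03))
o=get_obs(); print(o)
E
```

```text
top 53.345381718186175 254.96396392238069 194.9407778828559 -0.009807509857891302
[[ 0.    -0.998  0.064  0.52 ]
 [-1.     0.001  0.015  0.009]
 [-0.015 -0.064 -0.998  1.509]
 [ 0.     0.     0.     1.   ]]
stand 0.59 [202. 182.] (np.int64(157), np.int64(148), np.int64(241), np.int64(214)) [0.663 0.239 0.03 ]
roller 0.64 [212. 193.] (np.int64(206), np.int64(190), np.int64(218), np.int64(198)) [0.623 0.198 0.03 ]
bar 0.68 [307. 199.] (np.int64(267), np.int64(168), np.int64(347), np.int64(228)) [ 0.6   -0.172  0.03 ]
press 0.74 [328. 206.] (np.int64(322), np.int64(199), np.int64(335), np.int64(215)) [ 0.572 -0.25   0.03 ]
bed 0.87 [310. 197.] (np.int64(271), np.int64(171), np.int64(345), np.int64(224)) [ 0.607 -0.181  0.03 ]
panel1 0.74 [328. 209.] (np.int64(320), np.int64(198), np.int64(336), np.int64(215)) [ 0.559 -0.253  0.03 ]
panel5 0.74 [328. 209.] (np.int64(320), np.int64(198), np.int64(336), np.int64(215)) [ 0.559 -0.253  0.03 ]
mug 0.78 [260. 147.] (np.int64(250), np.int64(134), np.int64(271), np.int64(159)) [0.804 0.01  0.03 ]
tape_dispenser 0.6 [392. 198.] (np.int64(385), np
[... 1852 characters left out ...]
5)) [0.542 0.553 0.03 ]
scanner 0.38 [207. 165.] (np.int64(203), np.int64(159), np.int64(212), np.int64(168)) [ 0.825 -0.196  0.03 ]
glue_bottle 0.84 [291. 289.] (np.int64(283), np.int64(277), np.int64(298), np.int64(302)) [0.445 0.401 0.03 ]
{'time': 1.4, 'qpos': array([-1.55 ,  0.381,  1.297,  0.   ,  1.464, -0.215]), 'joint_velocities': array([ 0.001,  0.001,  0.001, -0.001, -0.   , -0.   ]), 'joint_torque': array([  0.   , -44.833, -23.146,  -0.   ,   0.001,  -0.   ]), 'tool_pos': array([ 0.128, -0.535,  0.304]), 'tool_rot': array([0.993, 0.118, 0.   , 0.   ]), 'wrist_force': array([-0.455, -0.02 , -0.781]), 'moment': array([ 0.031, -0.01 ,  0.048]), 'gripper_width': 0.08561888323108796}
```

```bash
python3 - <<'E'
from h import *
import pickle
fs={n:cam(n) for n in("top","side")}; pickle.dump(fs,open("f0.pkl","wb"))
save(fs["top"],"t1.png",(140,120,360,270),3.6)
save(fs["side"],"s1.png",(180,120,330,290),3.5)
E
```

```text
(no output)
```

View pics/t1.png

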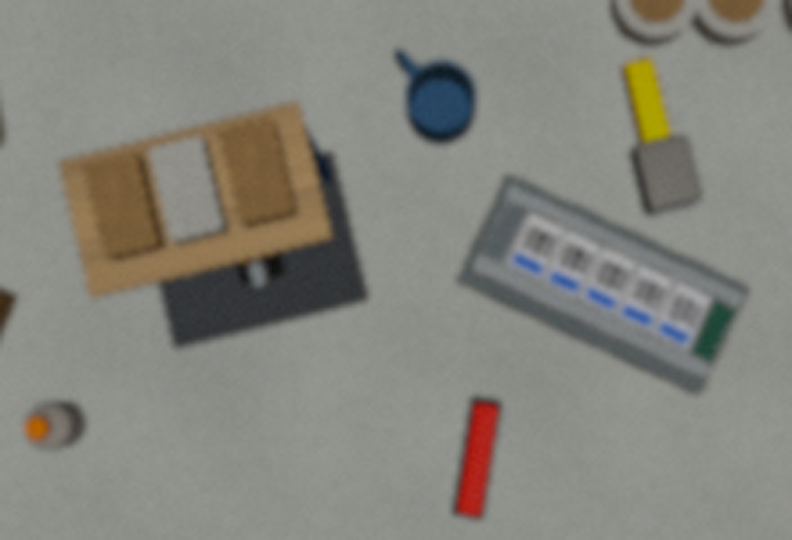

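View pics/s1.png

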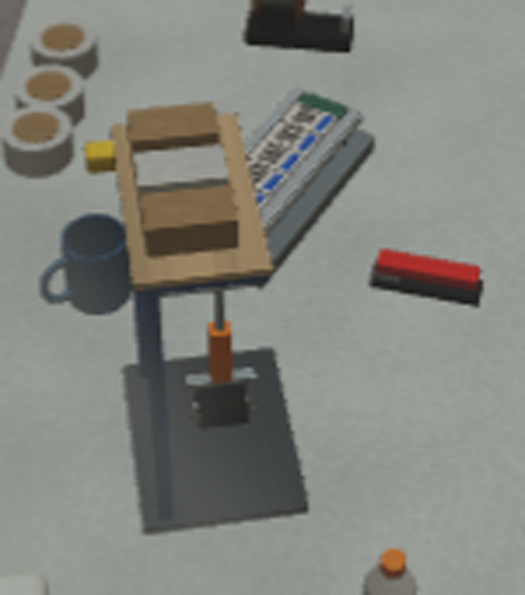

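```bash
cat > fit.py <<'E'
from h import *
import pickle
from scipy.optimize import least_squares
fs=pickle.load(open("f0.pkl","rb"))
T=lambda u,v:((u+.5)/3.6-.5+140,(v+.5)/3.6-.5+120)
S=lambda u,v:((u+.5)/3.5-.5+180,(v+.5)/3.5-.5+120)
def W(p,P):
    P=np.array(P,float); c,s=np.cos(p[2]),np.sin(p[2])
    return np.c_[p[0]+c*P[:,0]-s*P[:,1],p[1]+s*P[:,0]+c*P[:,1],P[:,2]]
def run(pts,p0,shelf=False):
    def res(p):
        r=[]
        for cam,px,P in pts:
            P=list(P)
            if shelf and P[2]>.3: P[2]=.338+p[3]
            r.append(proj(fs[cam],W(p,[P]))[0]-px)
        return np.ravel(r)
    s=least_squares(res,p0,loss="soft_l1"); print(s.x,np.degrees(s.x[2])); print(np.round(s.fun.reshape(-1,2),1).tolist()); return s.x
st=[("top",T(62,161),(.09,.105,.35)),("top",T(297,102),(.09,-.105,.35)),("top",T(332,240),(-.03,-.105,.35)),("top",T(92,295),(-.03,.105,.35)),
("top",T(178,346),(-.07,.11,.012)),("top",T(366,298),(-.07,-.11,.012)),
("side",S(307,508),(-.07,.11,.012)),("side",S(145,530),(.1,.11,.012)),("side",S(124,368),(.1,-.11,.012)),("side",S(274,348),(-.07,-.11,.012)),
("side",S(272,268),(-.03,.105,.35)),("side",S(135,280),(.09,.105,.35)),("side",S(110,127),(.09,-.105,.35)),("side",S(235,113),(-.03,-.105,.35))]
p=run(st,[.63,.2,.25,.012],True)
pr=[("top",T(700,394),(-.065,-.145,.028)),("top",T(459,283),(-.065,.145,.028)),("top",T(748,290),(.05,-.135,.068)),
("top",T(527,212),(.03,.104,.0715)),("top",T(710,297),(.03,-.104,.0715)),("top",T(513,262),(-.03,.104,.0715)),("top",T(688,342),(-.03,-.104,.0715)),
("side",S(372,140),(-.065,-.145,.028))]
q=run(pr,[.6,-.18,-.43])
def box(x0,x1,y0,y1,z): return [(x0,y0,z),(x1,y0,z),(x1,y1,z),(x0,y1,z)]
M=[(p,box(-.07,.1,-.11,.11,.012)),(p,box(-.03,.09,-.105,.105,.338+p[3])),(p,box(-.035,.035,-.007,.007,.094)),(p,box(-.011,.011,-.01,.01,.168)),(p,box(0,0,-.045,.045,.275)),
(q,box(-.065,.065,-.145,.145,.028)),(q,box(-.05,.05,-.135,.135,.068)),(q,box(-.03,.03,-.104,.104,.0715))]
for n,b,s in(("top",(150,125,350,235),4),("side",(195,140,300,280),4)):
    im=fs[n]["image"][b[1]:b[3],b[0]:b[2],::-1]; im=cv2.resize(np.ascontiguousarray(im),None,fx=s,fy=s,interpolation=cv2.INTER_CUBIC)
    for pose,P in M:
        uv=(proj(fs[n],W(pose,P))-[b[0],b[1]]+.5)*s-.5
        cv2.polylines(im,[np.round(uv).astype(int).reshape(-1,1,2)],True,(0,255,255),1)
    cv2.imwrite(f"pics/ov_{n}.png",im)
a,b=[cv2.imread(f"pics/ov_{n}.png") for n in("top","side")]
E
python3 fit.py
```

```text
[0.62417592 0.20440069 0.24420948 0.02096079] 13.992172621703327
[[-1.1, 0.3], [0.5, -0.0], [0.1, -0.3], [-0.6, 1.2], [-1.2, 1.1], [1.0, 0.8], [0.4, -0.5], [-1.0, -0.4], [-0.9, -1.2], [-0.4, -0.6], [0.0, 0.2], [-1.0, 1.3], [-0.1, -0.5], [0.2, -0.1]]
[ 0.60303687 -0.17224521 -0.43460009] -24.900751162142882
[[0.6, -0.1], [-0.8, -0.9], [-0.6, 0.1], [0.9, -0.1], [0.4, -0.5], [-1.9, 0.4], [-0.0, 1.5], [0.0, -1.8]]
```

View pics/ov_top.png

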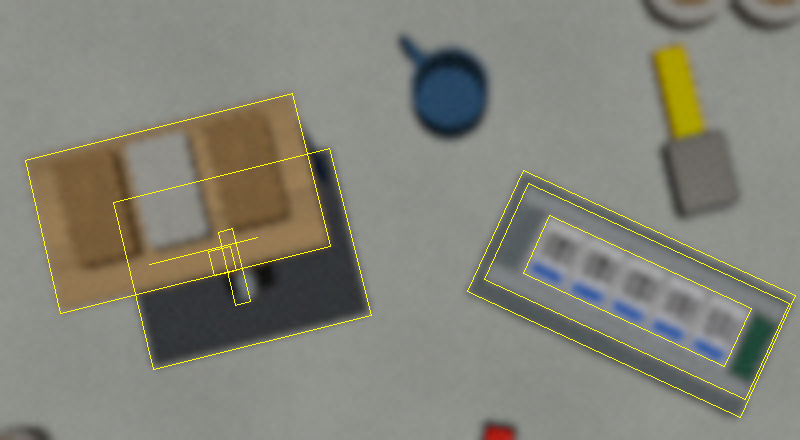

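View pics/ov_side.png

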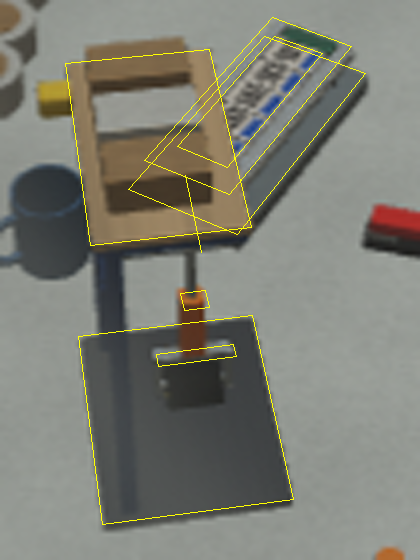

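Emit:
{"api": "move_arm", "payload": {
  "twist": [
    [0, 0, 0],
    [0, 0, 0],
    [0, 0, 0],
    [0, 0, 0],
    [0, 0, 0],
    [0, 0, 0],
    [0, 0, 0],
    [0, 0, 0],
    [0, 0, 0],
    [0, 0, 0]
  ],
  "dp": [
    [0.056, -0.06, 0],
    [0.056, -0.06, 0],
    [0.056, -0.06, 0],
    [0.056, -0.06, 0],
    [0.056, -0.06, 0],
    [0.056, -0.06, 0],
    [0.056, -0.06, 0],
    [0.056, -0.06, 0],
    [0.056, -0.06, 0],
    [0.056, -0.06, 0]
  ],
  "gripper": [1, 1, 1, 1, 1, 1, 1, 1, 1, 1]
}}

```text
time: 2.33
tool_pos: [0.3308, -0.1749, 0.3022]
tool_rot: [0.994, 0.111, 0.001, 0.002]
wrist_force: [1.1, -0.9, -0.6]
gripper_width: 0.0856
```

```bash
cat >> h.py <<'E'
from scipy.spatial.transform import Rotation as Rn, Slerp
import json,sys
def log():
    o=get_obs(); open("log.txt","a").write(json.dumps([list(map(float,o[k])) for k in("qpos","tool_pos","tool_rot")])+"\n")
    print("t",o["time"],"q",np.round(o["qpos"],2),"p",np.round(o["tool_pos"],4),"w",round(o["gripper_width"],4),"F",np.round(o["wrist_force"],1))
    R=Rn.from_quat(o["tool_rot"]); z=R.as_matrix()[:,2]
    print("tilt",round(np.degrees(np.arcsin(-z[2])),1),"head",round(np.degrees(np.arctan2(z[1],z[0])),1)); return o,R
def pose(yaw,tilt):  # heading, tilt below horizontal, deg; tool y horizontal, tool x up/forward
    h=np.array([np.cos(np.radians(yaw)),np.sin(np.radians(yaw)),0]); t=np.radians(tilt); u=np.array([0,0,1.])
    z=h*np.cos(t)-u*np.sin(t); x=h*np.sin(t)+u*np.cos(t); return Rn.from_matrix(np.c_[x,np.cross(z,x),z])
def plan(o,tp,tR,n,q=.002):  # rows to the target, tool frame, scaled
    R=Rn.from_quat(o["tool_rot"]); sl=Slerp([0,1],Rn.concatenate([R,tR])); p=np.array(o["tool_pos"]); d=(np.array(tp)-p)/n
    w=(R.inv()*tR).as_rotvec()/n/.5
    print("turn",np.round(w,3).tolist(),"|d|mm",np.linalg.norm(d)*1e3)
    print(json.dumps([np.round(np.round(sl(i/n).inv().apply(d)/.5/q)*q,3).tolist() for i in range(n)]))
E
python3 - <<'E'
from h import *
o,R=log(); tR=pose(14,45); print(tR.apply([0,1,0]))
plan(o,[.517,.177,.246],tR,10)
E
```

```text
t 2.3333 q [-0.81  0.07  1.73 -0.    1.34  0.54] p [ 0.3308 -0.1749  0.3022] w 0.0856 F [ 1.1 -0.9 -0.6]
tilt 89.8 head -62.8
[ 2.41921896e-01 -9.70295726e-01 -1.38777878e-17]
turn [0.002, 0.157, -0.004] |d|mm 40.204258009840814
[[0.052, -0.06, 0.012], [0.05, -0.06, 0.016], [0.05, -0.06, 0.02], [0.048, -0.06, 0.024], [0.046, -0.06, 0.026], [0.044, -0.06, 0.03], [0.042, -0.06, 0.034], [0.04, -0.06, 0.038], [0.036, -0.06, 0.04], [0.032, -0.06, 0.044]]
```

Emit:
{"api": "move_arm", "payload": {
  "twist": [
    [0, 0.157, 0],
    [0, 0.157, 0],
    [0, 0.157, 0],
    [0, 0.157, 0],
    [0, 0.157, 0],
    [0, 0.157, 0],
    [0, 0.157, 0],
    [0, 0.157, 0],
    [0, 0.157, 0],
    [0, 0.157, 0]
  ],
  "dp": [
    [0.052, -0.06, 0.012],
    [0.05, -0.06, 0.016],
    [0.05, -0.06, 0.02],
    [0.048, -0.06, 0.024],
    [0.046, -0.06, 0.026],
    [0.044, -0.06, 0.03],
    [0.042, -0.06, 0.034],
    [0.04, -0.06, 0.038],
    [0.036, -0.06, 0.04],
    [0.032, -0.06, 0.044]
  ],
  "gripper": [1, 1, 1, 1, 1, 1, 1, 1, 1, 1]
}}

```text
time: 3.17
tool_pos: [0.5249, 0.1908, 0.2525]
tool_rot: [0.909, 0.102, 0.402, -0.044]
wrist_force: [1.5, 0.0, -0.1]
gripper_width: 0.0856
```

```bash
python3 - <<'E'
from h import *
o,R=log(); plan(o,[.517,.177,.246],pose(14,45),10)
E
```

```text
t 3.1667 q [0.11 0.3  1.81 0.38 0.22 1.12] p [0.5249 0.1908 0.2525] w 0.0856 F [ 1.5  0.  -0.1]
tilt 42.3 head 12.6
turn [0.004, -0.009, -0.003] |d|mm 1.714951768049922
[[-0.002, 0.002, -0.0], [-0.002, 0.002, -0.0], [-0.002, 0.002, -0.0], [-0.002, 0.002, -0.0], [-0.002, 0.002, -0.0], [-0.002, 0.002, -0.0], [-0.002, 0.002, -0.0], [-0.002, 0.002, -0.0], [-0.002, 0.002, -0.0], [-0.002, 0.002, -0.0]]
```

```bash
cat > kin.py <<'E'
from h import *
from scipy.optimize import least_squares
D=[json.loads(l) for l in open("log.txt")]
D.append([[-1.55,.381,1.297,0,1.464,-.215],[.128,-.535,.304],[.993,.118,0,0]])
def fk(q,k):
    A=Rn.from_euler("z",q[0]); B=A*Rn.from_euler("y",q[1]); C=A*Rn.from_euler("y",q[1]+q[2])
    E=C*Rn.from_euler("z",q[3])*Rn.from_euler("y",q[4])
    w=A.apply([k[0],0,k[1]])+B.apply([0,0,k[2]])+C.apply([k[3],0,k[4]])
    return w+E.apply([0,0,k[5]]), E*Rn.from_euler("z",q[5]+k[6]), w
def res(k):
    r=[]
    for q,p,Q in D:
        a,R,_=fk(q,k); r+=list(a-p)+list(.3*(R.inv()*Rn.from_quat(Q)).as_rotvec())
    return np.r_[r, 1e-4*(k[:6]-[0,.35,.35,0,.4,.25])]
K0=[0,.35,.35,0,.4,.25,np.pi/2]
s=min((least_squares(res,K0[:6]+[c]) for c in(-np.pi/2,np.pi/2,0,np.pi)),key=lambda s:s.cost); k=s.x
LO=np.array([-3.11,-.89,.22,-1.42,.17,-2.88]); HI=np.array([3.11,2.33,2.48,4.56,2.85,2.88])
def ik(p,R,q0):
    f=lambda q:(lambda a:np.r_[a[0]-p,.3*(a[1].inv()*R).as_rotvec()])(fk(q,k))
    s=least_squares(f,np.clip(q0,LO+1e-3,HI-1e-3),bounds=(LO,HI)); return s.x,np.abs(s.fun).max()
def g2t(G,yaw,tilt,d=.056):
    R=pose(yaw,tilt); return np.array(G)-R.apply([0,0,d]),R
if __name__=="__main__":
    np.set_printoptions(precision=3,suppress=True)
    print(k,np.abs(res(k)).max())
    G=np.array([.624,.204,.135]); h=np.array([np.cos(.244),np.sin(.244),0]); m=np.array([.603,-.172,0]); yy=np.array([np.sin(.4346),np.cos(.4346),0])
    for tilt in(10,20,30):
        for nm,P,yaw in(("grasp",G,14),("up35",G+[0,0,.04],14),("back",G-.12*h+[0,0,.04],14),("pr-",m-.12*yy+[0,0,.175],-25),("pr+",m+.1*yy+[0,0,.175],-25)):
            t,R=g2t(P,yaw,tilt)
            best=min((ik(t,R,np.array([.2,.3,2.2,q4,.4,x])) for q4 in(2.0,3.1,4) for x in(-1.5,1.5)),key=lambda z:z[1])
            print(tilt,nm,best[0],round(best[1],4),"wrist",fk(best[0],k)[2])
E
python3 kin.py
```

```text
[-0.42   1.459  0.316  0.722  0.928  0.601  1.571] 0.11671687509727142
10 grasp [ 1.443  1.699  0.659  4.56   1.17  -2.355] 0.0057 wrist [0.005 0.036 0.252]
10 up35 [ 1.444  1.572  0.789  4.56   1.172 -2.353] 0.0057 wrist [0.005 0.036 0.291]
10 back [-0.151  1.553  0.943  2.593  0.815 -1.246] 0.0 wrist [-0.121  0.018  0.289]
10 pr- [ 0.208  1.559  0.863  4.034  0.864 -2.119] 0.0 wrist [-0.034 -0.007  0.289]
10 pr+ [-1.865  1.565  0.998  1.593  1.347 -0.982] 0.0 wrist [0.058 0.192 0.289]
20 grasp [ 1.147  1.367  0.968  4.504  0.854 -2.421] 0.0 wrist [0.025 0.055 0.36 ]
20 up35 [ 1.147  1.241  1.085  4.512  0.852 -2.433] 0.0 wrist [0.025 0.055 0.4  ]
20 back [-0.271  1.195  1.259  2.301  0.671 -1.043] 0.0 wrist [-0.092  0.026  0.4  ]
20 pr- [-1.929  1.223  1.134  1.371  1.272 -0.743] 0.0 wrist [-0.007 -0.02   0.4  ]
20 pr+ [ 0.667  1.236  1.064  4.56   0.851 -2.414] 0.0517 wrist [0.07  0.055 0.406]
30 grasp [ 0.747  1.058  1.215  4.458  0.445 -2.593] 0.0 wrist [0.072 0.066 0.464]
30 up35 [ 0.747  0.926  1.327  4.499  0.441 -2.638] 0.0 wrist [0.072 0.066 0.504]
30 back [-0.693  0.83   1.541  1.598  0.773 -0.636] 0.0 wrist [-0.045  0.037  0.504]
30 pr- [-0.834  0.894  1.391  1.979  0.374 -0.642] 0.0 wrist [ 0.036 -0.04   0.504]
30 pr+ [ 0.395  0.979  1.279  4.56   0.551 -2.528] 0.0528 wrist [0.094 0.039 0.489]
```

```bash
sed -i 's/C.apply(\[k\[3\],0,k\[4\]\])/C.apply([k[3],0,k[4]])+A.apply([0,k[7],0])/; s/K0\[:6\]+\[c\]/K0[:6]+[c,.118]/' kin.py; python3 kin.py
```

```text
[-0.002  0.135  0.537  0.105  0.353  0.186  1.571  0.117] 0.0003955213892071763
10 grasp [ 0.073  0.71   1.995  2.936  0.967 -1.483] 0.0 wrist [0.392 0.146 0.177]
10 up35 [ 0.073  0.614  1.978  2.918  0.857 -1.452] 0.0 wrist [0.392 0.146 0.217]
10 back [ 0.     0.574  2.315  2.878  1.151 -1.504] 0.0 wrist [0.276 0.117 0.217]
10 pr- [-0.804  0.593  2.082  2.697  0.966 -1.373] 0.0 wrist [ 0.336 -0.18   0.217]
10 pr+ [-0.231  0.621  1.949  3.415  0.84  -1.719] 0.0 wrist [0.429 0.02  0.217]
20 grasp [ 0.078  0.62   1.947  2.884  0.659 -1.423] 0.0 wrist [0.403 0.149 0.218]
20 up35 [ 0.078  0.531  1.921  2.838  0.549 -1.367] 0.0 wrist [0.403 0.149 0.258]
20 back [ 0.009  0.436  2.244  2.824  0.778 -1.422] 0.0 wrist [0.287 0.12  0.258]
20 pr- [-0.794  0.497  2.023  2.575  0.659 -1.231] 0.0 wrist [ 0.346 -0.185  0.258]
20 pr+ [-0.236  0.54   1.896  3.513  0.54  -1.824] 0.0 wrist [0.439 0.015 0.258]
30 grasp [ 0.084  0.552  1.874  2.731  0.353 -1.263] 0.0 wrist [0.42  0.153 0.256]
30 up35 [ 0.084  0.473  1.84   2.559  0.253 -1.083] 0.0 wrist [0.42  0.153 0.296]
30 back [ 0.023  0.339  2.152  2.666  0.428 -1.244] 0.0 wrist [0.304 0.124 0.296]
30 pr- [-0.778  0.43   1.939  2.253  0.383 -0.894] 0.0 wrist [ 0.362 -0.192  0.296]
30 pr+ [-0.244  0.482  1.82   3.845  0.258 -2.16 ] 0.0 wrist [0.455 0.007 0.296]
```

```bash
cat > tr.py <<'E'
from kin import *
np.set_printoptions(precision=2,suppress=True)
o,R=log(); q=np.array(o["qpos"])
def trace(wps,q):
    for (P,yaw,tilt,n) in wps:
        for i in range(1,n+1):
            if i==1: p0,y0,t0=trace.s
            a=i/n; qn,e=ik(np.array(p0)*(1-a)+np.array(P)*a,pose(y0*(1-a)+yaw*a,t0*(1-a)+tilt*a),q)
            print((round(y0*(1-a)+yaw*a,1),round(t0*(1-a)+tilt*a,1)),qn,round(e,4),"dq",round(np.abs(qn-q).max(),2)); q=qn
        trace.s=(P,yaw,tilt)
    return q
if __name__=="__main__":
    for P in([.5,.15,.25],[.46,.1,.25]):
      for Y in(30,40):
        print(P,Y); trace.s=(o["tool_pos"],12.6,42.3)
        trace([(P,Y,42,5),(P,Y,20,5),(P,14,20,5)],q)
E
python3 tr.py
```

```text
t 3.1667 q [0.11 0.3  1.81 0.38 0.22 1.12] p [0.52 0.19 0.25] w 0.0856 F [ 1.5  0.  -0.1]
tilt 42.3 head 12.6
[0.5, 0.15, 0.25] 30
(16.1, 42.2) [0.07 0.28 1.83 0.66 0.26 0.79] 0.0 dq 0.34
(19.6, 42.2) [0.03 0.27 1.85 0.85 0.31 0.54] 0.0 dq 0.25
(23.0, 42.1) [-0.01  0.26  1.87  0.96  0.37  0.35] 0.0 dq 0.18
(26.5, 42.1) [-0.06  0.26  1.88  1.03  0.44  0.22] 0.0 dq 0.14
(30.0, 42.0) [-0.1   0.25  1.89  1.07  0.51  0.11] 0.0 dq 0.11
(30.0, 37.6) [-0.11  0.26  1.93  1.3   0.51 -0.12] 0.0 dq 0.23
(30.0, 33.2) [-0.13  0.27  1.97  1.53  0.53 -0.34] 0.0 dq 0.23
(30.0, 28.8) [-0.14  0.28  2.    1.73  0.58 -0.55] 0.0 dq 0.2
(30.0, 24.4) [-0.15  0.3   2.03  1.9   0.64 -0.72] 0.0 dq 0.17
(30.0, 20.0) [-0.16  0.32  2.06  2.04  0.73 -0.86] 0.0 dq 0.14
(26.8, 20.0) [-0.14  0.32  2.07  2.13  0.68 -0.91] 0.0 dq 0.09
(23.6, 20.0) [-0.11  0.32  2.08  2.23  0.64 -0.96] 0.0 dq 0.1
(20.4, 20.0) [-0.09  0.32  2.08  2.35  0.6  -1.03] 0.0 dq 0.11
(17.2, 20.0) [-0.06  0.32  2.08  2.47  0.56 -1.11] 0.0 dq 0.13
(14.0, 20.0) [-0.03  0.32  2.08  2.61  0.53 -1.2 ] 0.0 dq 0.14
[0.5, 0.15, 0.25] 40
(18.1, 42.2) [0.0
[... 2131 characters left out ...]
dq 0.14
(40.0, 42.0) [-0.31  0.2   1.98  1.09  0.79 -0.18] 0.0 dq 0.13
(40.0, 37.6) [-0.33  0.21  2.01  1.23  0.8  -0.32] 0.0 dq 0.14
(40.0, 33.2) [-0.35  0.22  2.04  1.36  0.84 -0.45] 0.0 dq 0.14
(40.0, 28.8) [-0.37  0.24  2.08  1.48  0.88 -0.58] 0.0 dq 0.13
(40.0, 24.4) [-0.39  0.26  2.11  1.59  0.94 -0.7 ] 0.0 dq 0.12
(40.0, 20.0) [-0.41  0.29  2.13  1.68  1.01 -0.8 ] 0.0 dq 0.11
(34.8, 20.0) [-0.38  0.28  2.16  1.79  0.93 -0.83] 0.0 dq 0.11
(29.6, 20.0) [-0.35  0.27  2.18  1.91  0.86 -0.87] 0.0 dq 0.12
(24.4, 20.0) [-0.31  0.26  2.2   2.04  0.78 -0.93] 0.0 dq 0.14
(19.2, 20.0) [-0.26  0.25  2.21  2.2   0.71 -1.  ] 0.0 dq 0.16
(14.0, 20.0) [-0.21  0.25  2.21  2.39  0.65 -1.1 ] 0.0 dq 0.18
```

```bash
python3 - <<'E'
from h import *
o,R=log(); plan(o,[.49,.14,.25],pose(32,42),10,.004)
E
```

```text
t 3.1667 q [0.11 0.3  1.81 0.38 0.22 1.12] p [0.5249 0.1908 0.2525] w 0.0856 F [ 1.5  0.  -0.1]
tilt 42.3 head 12.6
turn [0.05, 0.001, -0.045] |d|mm 6.165056217472727
[[-0.008, 0.008, -0.008], [-0.008, 0.008, -0.008], [-0.008, 0.008, -0.008], [-0.008, 0.008, -0.008], [-0.008, 0.008, -0.008], [-0.008, 0.008, -0.008], [-0.008, 0.008, -0.008], [-0.008, 0.008, -0.008], [-0.008, 0.004, -0.008], [-0.008, 0.004, -0.008]]
```

Emit:
{"api": "move_arm", "payload": {
  "twist": [
    [0.05, 0, -0.045],
    [0.05, 0, -0.045],
    [0.05, 0, -0.045],
    [0.05, 0, -0.045],
    [0.05, 0, -0.045],
    [0.05, 0, -0.045],
    [0.05, 0, -0.045],
    [0.05, 0, -0.045],
    [0.05, 0, -0.045],
    [0.05, 0, -0.045]
  ],
  "dp": [
    [-0.008, 0.008, -0.008],
    [-0.008, 0.008, -0.008],
    [-0.008, 0.008, -0.008],
    [-0.008, 0.008, -0.008],
    [-0.008, 0.008, -0.008],
    [-0.008, 0.008, -0.008],
    [-0.008, 0.008, -0.008],
    [-0.008, 0.008, -0.008],
    [-0.008, 0.008, -0.008],
    [-0.008, 0.008, -0.008]
  ],
  "gripper": [1, 1, 1, 1, 1, 1, 1, 1, 1, 1]
}}

```text
time: 4.0
tool_pos: [0.4865, 0.1431, 0.247]
tool_rot: [0.875, 0.262, 0.389, -0.119]
wrist_force: [-0.5, 0.9, -1.3]
gripper_width: 0.0853
```

```bash
python3 - <<'E'
from h import *
o,R=log(); plan(o,[.48,.14,.24],pose(28,20),10,.004)
E
```

```text
t 4.0 q [-0.14  0.24  1.93  1.11  0.58  0.  ] p [0.4865 0.1431 0.247 ] w 0.0853 F [-0.5  0.9 -1.3]
tilt 41.9 head 33.6
turn [-0.017, 0.077, 0.009] |d|mm 1.0057023074346056
[[-0.0, -0.0, -0.0], [-0.0, -0.0, -0.0], [-0.0, -0.0, -0.0], [-0.0, -0.0, -0.0], [-0.0, -0.0, -0.0], [-0.0, -0.0, -0.0], [-0.0, -0.0, -0.0], [-0.0, -0.0, -0.0], [-0.0, -0.0, -0.0], [-0.0, -0.0, -0.0]]
```

Emit:
{"api": "move_arm", "payload": {
  "twist": [
    [-0.016, 0.077, 0.009],
    [-0.016, 0.077, 0.009],
    [-0.016, 0.077, 0.009],
    [-0.016, 0.077, 0.009],
    [-0.016, 0.077, 0.009],
    [-0.016, 0.077, 0.009],
    [-0.016, 0.077, 0.009],
    [-0.016, 0.077, 0.009],
    [-0.016, 0.077, 0.009],
    [-0.016, 0.077, 0.009]
  ],
  "dp": [
    [0, 0, 0],
    [0, 0, 0],
    [0, 0, 0],
    [0, 0, 0],
    [0, 0, 0],
    [0, 0, 0],
    [0, 0, 0],
    [0, 0, 0],
    [0, 0, 0],
    [0, 0, 0]
  ],
  "gripper": [1, 1, 1, 1, 1, 1, 1, 1, 1, 1]
}}

```text
time: 4.83
tool_pos: [0.4884, 0.1396, 0.2504]
tool_rot: [0.788, 0.196, 0.568, -0.136]
wrist_force: [-0.2, -0.2, 1.0]
gripper_width: 0.0853
```

```bash
python3 - <<'E'
from kin import *
o,R=log(); G=np.array([.624,.204,.135]); h=np.array([np.cos(.244),np.sin(.244),0])
t,tR=g2t(G-.115*h,14,20); print(t); plan(o,t,tR,10,.004)
E
```

```text
t 4.8333 q [-0.18  0.31  2.11  2.12  0.75 -0.95] p [0.4884 0.1396 0.2504] w 0.0853 F [-0.2 -0.2  1. ]
tilt 18.6 head 27.5
[0.4613467  0.163487   0.15415313]
turn [-0.044, -0.005, 0.017] |d|mm 10.280592550600653
[[-0.02, -0.008, 0.004], [-0.02, -0.008, 0.004], [-0.02, -0.008, 0.004], [-0.02, -0.008, 0.004], [-0.02, -0.008, 0.004], [-0.02, -0.008, 0.004], [-0.02, -0.008, 0.004], [-0.02, -0.008, 0.004], [-0.02, -0.008, 0.004], [-0.02, -0.008, 0.004]]
```

Emit:
{"api": "move_arm", "payload": {
  "twist": [
    [-0.044, -0.004, 0.017],
    [-0.044, -0.004, 0.017],
    [-0.044, -0.004, 0.017],
    [-0.044, -0.004, 0.017],
    [-0.044, -0.004, 0.017],
    [-0.044, -0.004, 0.017],
    [-0.044, -0.004, 0.017],
    [-0.044, -0.004, 0.017],
    [-0.044, -0.004, 0.017],
    [-0.044, -0.004, 0.017]
  ],
  "dp": [
    [-0.02, -0.008, 0.004],
    [-0.02, -0.008, 0.004],
    [-0.02, -0.008, 0.004],
    [-0.02, -0.008, 0.004],
    [-0.02, -0.008, 0.004],
    [-0.02, -0.008, 0.004],
    [-0.02, -0.008, 0.004],
    [-0.02, -0.008, 0.004],
    [-0.02, -0.008, 0.004],
    [-0.02, -0.008, 0.004]
  ],
  "gripper": [1, 1, 1, 1, 1, 1, 1, 1, 1, 1]
}}

```text
time: 5.67
tool_pos: [0.4636, 0.1701, 0.1476]
tool_rot: [0.81, 0.095, 0.576, -0.063]
wrist_force: [1.6, 0.4, -0.5]
gripper_width: 0.0858
```

```bash
python3 - <<'E'
from kin import *
o,R=log(); G=np.array([.624,.204,.135])
t,tR=g2t(G,14,20,.057); print(t); plan(o,t,tR,10,.002)
f=cam("top"); save(f,"t2.png",(150,140,300,250),4)
E
```

```text
t 5.6667 q [ 0.05  0.6   2.27  2.93  0.96 -1.52] p [0.4636 0.1701 0.1476] w 0.0858 F [ 1.6  0.4 -0.5]
tilt 19.2 head 13.0
[0.57202856 0.19104206 0.15449515]
turn [0.003, -0.003, 0.0] |d|mm 11.063137049854012
[[0.008, 0.0, 0.02], [0.008, 0.0, 0.02], [0.008, 0.0, 0.02], [0.008, 0.0, 0.02], [0.008, 0.0, 0.02], [0.008, 0.002, 0.02], [0.008, 0.002, 0.02], [0.008, 0.002, 0.02], [0.008, 0.002, 0.02], [0.008, 0.002, 0.02]]
```

View pics/t2.png

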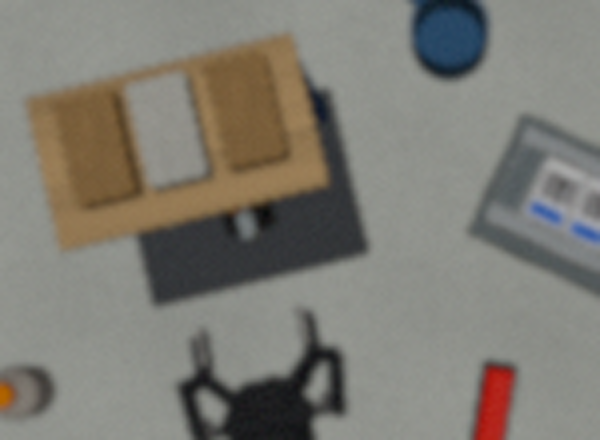

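```bash
python3 - <<'E'
from h import *
o,R=log(); f=cam("top")
p=o["tool_pos"]
for d in(.06,.073): print(d,(proj(f,[p+R.apply([0,s*.045,d]) for s in(-1,0,1)])-[150,140])*4)
c,s=np.cos(.244),np.sin(.244)
W=lambda x,y,z:[.624+c*x-s*y,.204+s*x+c*y,z]
print((proj(f,[W(-.035,0,.094),W(-.035,.007,.094),W(-.035,-.007,.094),W(-.025,.02,.05),W(-.025,-.02,.05)])-[150,140])*4)
print(atz(f,(150+247/4,140+238/4),.094),W(-.035,0,.094))
save(f,"t3.png",(195,180,225,205),20)
r=outline_of("roller","top"); print([(x["conf"],x["pixel"]) for x in r])
f2=cam("side"); r=outline_of("roller","side")
for x in r[:2]: ys,xs=np.nonzero(x["pixels"]); print(x["conf"],x["pixel"],xs.min(),xs.max(),ys.min(),ys.max())
print(proj(f2,[W(0,0,.168),W(0,0,.094),W(0,.024,.026)]))
E
```

```text
t 5.7167 q [ 0.05  0.6   2.27  2.94  0.97 -1.52] p [0.463  0.1707 0.146 ] w 0.0855 F [-1.4 -0.9 -0.7]
tilt 19.4 head 12.9
0.06 [[201.10782608 330.49438946]
 [249.49933862 319.25385499]
 [297.92030016 308.00523568]]
0.073 [[198.95969067 317.25834399]
 [247.17300735 306.05538089]
 [295.41557562 294.84466912]]
[[241.29738406 241.64932368]
 [233.98353834 243.47068679]
 [248.61139297 239.8279307 ]
 [224.62323682 238.84465864]
 [265.14569078 228.75325367]]
[0.59342792 0.19026403 0.094     ] [np.float64(0.5900367211334069), np.float64(0.1955444876778502), 0.094]
[(0.32, [216.1, 196.4])]
0.8 [239.6, 230.7] 233 252 203 241
[[243.33176606 214.44487337]
 [243.60470552 228.29083815]
 [244.7821019  245.31103388]]
```

View pics/t3.png

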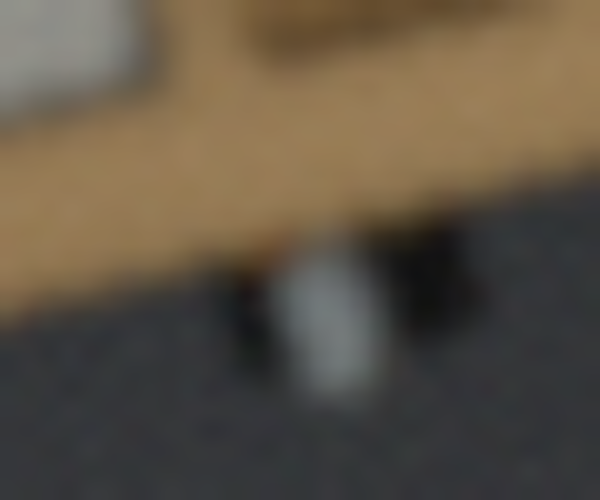

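```bash
python3 - <<'E'
from kin import *
o,R=log(); G=np.array([.627,.1985,.135])
t,tR=g2t(G,14,20,.057); print(t); plan(o,t,tR,10,.001)
E
```

```text
t 5.9167 q [ 0.04  0.6   2.27  2.93  0.96 -1.51] p [0.4638 0.17   0.1485] w 0.085 F [-0.7 -0.8 -0.8]
tilt 19.2 head 13.1
[0.57502856 0.18554206 0.15449515]
turn [0.003, -0.003, 0.0] |d|mm 11.244686645556232
[[0.008, 0.002, 0.021], [0.008, 0.002, 0.021], [0.009, 0.002, 0.021], [0.009, 0.002, 0.021], [0.009, 0.002, 0.021], [0.009, 0.002, 0.021], [0.009, 0.002, 0.021], [0.009, 0.002, 0.021], [0.009, 0.002, 0.021], [0.009, 0.002, 0.021]]
```

Emit:
{"api": "move_arm", "payload": {
  "twist": [
    [0.003, -0.003, 0],
    [0.003, -0.003, 0],
    [0.003, -0.003, 0],
    [0.003, -0.003, 0],
    [0.003, -0.003, 0],
    [0.003, -0.003, 0],
    [0.003, -0.003, 0],
    [0.003, -0.003, 0],
    [0.003, -0.003, 0],
    [0.003, -0.003, 0]
  ],
  "dp": [
    [0.008, 0.002, 0.02],
    [0.008, 0.002, 0.02],
    [0.008, 0.002, 0.02],
    [0.008, 0.002, 0.02],
    [0.008, 0.002, 0.02],
    [0.008, 0.002, 0.02],
    [0.008, 0.002, 0.02],
    [0.008, 0.002, 0.02],
    [0.008, 0.002, 0.02],
    [0.008, 0.002, 0.02]
  ],
  "gripper": [1, 1, 1, 1, 1, 1, 1, 1, 1, 1]
}}

```text
time: 6.75
tool_pos: [0.5768, 0.1808, 0.1634]
tool_rot: [0.81, 0.1, 0.574, -0.068]
wrist_force: [0.0, -0.3, -0.7]
gripper_width: 0.0856
```

```bash
python3 - <<'E'
from kin import *
o,R=log(); G=np.array([.627,.1985,.135])
t,tR=g2t(G,14,20,.057); print(t); plan(o,t,tR,4,.001)
f=cam("side"); save(f,"s3.png",(205,185,305,265),7)
E
```

```text
t 6.75 q [ 0.05  0.6   1.95  2.85  0.65 -1.4 ] p [0.5768 0.1808 0.1634] w 0.0856 F [ 0.  -0.3 -0.7]
tilt 19.4 head 13.8
[0.57502856 0.18554206 0.15449515]
turn [0.002, -0.005, 0.002] |d|mm 2.5586759844351965
[[-0.004, -0.003, 0.001], [-0.004, -0.003, 0.001], [-0.004, -0.003, 0.001], [-0.004, -0.003, 0.001]]
```

View pics/s3.png

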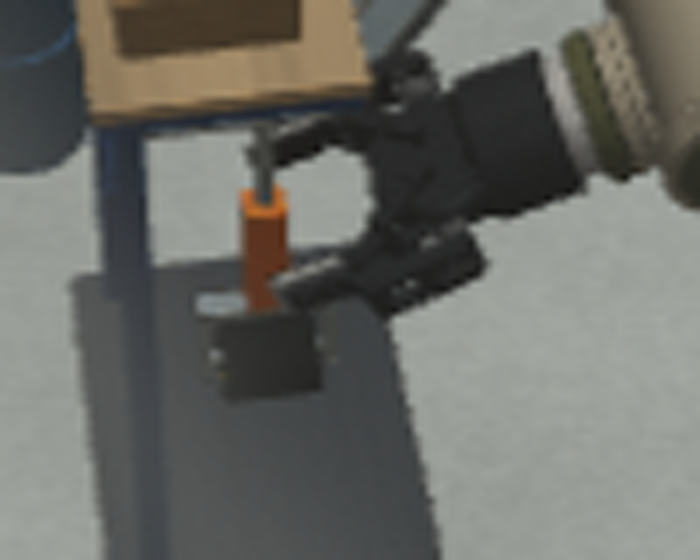

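```bash
python3 - <<'E'
from kin import *
o,R=log(); f=cam("side"); p=o["tool_pos"]
c=lambda P:np.round((proj(f,P)-[205,185]+.5)*7,0).tolist()
for d in(.054,.06,.073): print(d,c([p+R.apply([0,s*.045,d]) for s in(-1,0,1)]))
for G in([.624,.204],[.627,.1985],[.63,.198]): print(G,c([G+[.168],G+[.094]]))
E
```

```text
t 6.8 q [ 0.05  0.6   1.94  2.85  0.65 -1.4 ] p [0.5788 0.1808 0.1643] w 0.0854 F [ 1.8 -0.5  1.9]
tilt 19.2 head 13.8
0.054 [[279.0, 289.0], [266.0, 221.0], [254.0, 156.0]]
0.06 [[267.0, 293.0], [255.0, 225.0], [243.0, 160.0]]
0.073 [[243.0, 302.0], [231.0, 234.0], [219.0, 168.0]]
[0.624, 0.204] [[272.0, 210.0], [274.0, 307.0]]
[0.627, 0.1985] [[267.0, 201.0], [269.0, 298.0]]
[0.63, 0.198] [[261.0, 200.0], [263.0, 297.0]]
```

Emit:
{"api": "move_arm", "payload": {
  "twist": [
    [0, 0, 0],
    [0, 0, 0],
    [0, 0, 0],
    [0, 0, 0],
    [0, 0, 0],
    [0, 0, 0],
    [0, 0, 0],
    [0, 0, 0],
    [0, 0, 0],
    [0, 0, 0]
  ],
  "dp": [
    [-0.004, -0.004, 0.003],
    [-0.004, -0.004, 0.003],
    [-0.004, -0.004, 0.003],
    [0, 0, 0],
    [0, 0, 0],
    [0, 0, 0],
    [0, 0, 0],
    [0, 0, 0],
    [0, 0, 0],
    [0, 0, 0]
  ],
  "gripper": [1, 1, 1, 0, 0, 0, 0, 0, 0, 0],
  "squeeze": 90
}}

```text
time: 7.68
tool_pos: [0.5756, 0.187, 0.1562]
tool_rot: [0.81, 0.101, 0.574, -0.068]
wrist_force: [0.2, 0.3, -0.8]
gripper_width: 0.0186
```

```bash
python3 - <<'E'
from kin import *
o,R=log(); f=cam("side"); p=o["tool_pos"]; print(p+R.apply([0,0,.054]), "yaw y-axis",R.apply([0,1,0]))
r=outline_of("roller","side")
for x in r[:2]: ys,xs=np.nonzero(x["pixels"]); print(x["conf"],x["pixel"],xs.min(),xs.max(),ys.min(),ys.max())
E
```

```text
t 7.6833 q [ 0.07  0.62  1.95  2.88  0.67 -1.43] p [0.5756 0.187  0.1562] w 0.0186 F [ 0.2  0.3 -0.8]
tilt 19.4 head 13.8
[0.62506042 0.1991134  0.13833401] yaw y-axis [ 0.24063555 -0.97059542  0.00625029]
0.74 [242.1, 230.3] 233 252 202 242
0.67 [263.4, 163.7] 250 286 146 195
```

Emit:
{"api": "move_arm", "payload": {
  "twist": [
    [0, 0, 0],
    [0, 0, 0],
    [0, 0, 0],
    [0, 0, 0],
    [0, 0, 0],
    [0, 0, 0],
    [0, 0, 0],
    [0, 0, 0],
    [0, 0, 0],
    [0, 0, 0]
  ],
  "dp": [
    [0.007, 0, -0.002],
    [0.007, 0, -0.002],
    [0.007, 0, -0.002],
    [0.007, 0, -0.003],
    [0.007, 0, -0.003],
    [0.007, 0, -0.003],
    [0.007, 0, -0.003],
    [0.007, 0, -0.003],
    [0, 0, 0],
    [0, 0, 0]
  ],
  "gripper": [0, 0, 0, 0, 0, 0, 0, 0, 0, 0]
}}

```text
time: 8.62
tool_pos: [0.5738, 0.1865, 0.1876]
tool_rot: [0.812, 0.1, 0.571, -0.067]
wrist_force: [0.3, 0.1, -3.1]
gripper_width: 0.0184
```

```bash
python3 - <<'E'
from kin import *
o,R=log(); h=np.array([np.cos(.244),np.sin(.244),0]); plan(o,o["tool_pos"]-.14*h,R,10,.002)
E
```

```text
t 8.6167 q [ 0.07  0.54  1.93  2.84  0.58 -1.38] p [0.5738 0.1865 0.1876] w 0.0184 F [ 0.3  0.1 -3.1]
tilt 19.8 head 13.7
turn [0.0, 0.0, 0.0] |d|mm 14.0
[[-0.01, 0.0, -0.026], [-0.01, 0.0, -0.026], [-0.01, 0.0, -0.026], [-0.01, 0.0, -0.026], [-0.01, 0.0, -0.026], [-0.01, 0.0, -0.026], [-0.01, 0.0, -0.026], [-0.01, 0.0, -0.026], [-0.01, 0.0, -0.026], [-0.01, 0.0, -0.026]]
```

Emit:
{"api": "move_arm", "payload": {
  "twist": [
    [0, 0, 0],
    [0, 0, 0],
    [0, 0, 0],
    [0, 0, 0],
    [0, 0, 0],
    [0, 0, 0],
    [0, 0, 0],
    [0, 0, 0],
    [0, 0, 0],
    [0, 0, 0]
  ],
  "dp": [
    [-0.009, 0, -0.026],
    [-0.009, 0, -0.026],
    [-0.009, 0, -0.026],
    [-0.009, 0, -0.026],
    [-0.009, 0, -0.026],
    [-0.009, 0, -0.026],
    [-0.009, 0, -0.026],
    [-0.009, 0, -0.026],
    [-0.009, 0, -0.026],
    [-0.009, 0, -0.026]
  ],
  "gripper": [0, 0, 0, 0, 0, 0, 0, 0, 0, 0]
}}

```text
time: 9.45
tool_pos: [0.4368, 0.1527, 0.1898]
tool_rot: [0.811, 0.1, 0.573, -0.067]
wrist_force: [-0.3, -0.9, -3.5]
gripper_width: 0.0184
```

```bash
cat > press.py <<'E'
from kin import *
M=np.array([.603,-.172,0]); YY=np.array([np.sin(.4346),np.cos(.4346),0]); XX=np.array([np.cos(.4346),-np.sin(.4346),0])
def tgt(s,z,x=0): # s along strip, z = axle height, x lateral
    return g2t(M+s*YY+x*XX+[0,0,z+.088],-24.9,19.6,.054)
E
python3 - <<'E'
from press import *
np.set_printoptions(precision=3,suppress=True)
o,R=log(); print("y",R.apply([0,1,0]))
q=np.array(o["qpos"]); p=o["tool_pos"]
t,tR=tgt(-.13,.17); print("T",t)
# route: up first then across
w=np.array([.40,0.0,.30])
for a,b,ya,yb in((p,w,13.8,-10),(w,t,-10,-24.9)):
    for i in(.5,1.): q,e=ik(a+(b-a)*i,pose(ya+(yb-ya)*i,19.6),q); print(q,e)
for s in(-.13,0,.11):
    t,tR=tgt(s,.1); q,e=ik(t,tR,q); print(s,t,q,e)
plan(o,w,pose(-10,19.6),10,.002)
E
```

```text
t 9.45 q [-0.02  0.44  2.32  2.81  0.86 -1.45] p [0.437 0.153 0.19 ] w 0.0184 F [-0.3 -0.9 -3.5]
tilt 19.5 head 13.7
y [ 0.24  -0.971  0.006]
T [ 0.502 -0.268  0.276]
[-0.199  0.214  2.332  2.779  0.656 -1.357] 4.7577013943117525e-15
[-0.403 -0.006  2.279  2.576  0.41  -1.122] 4.5069052656554476e-12
[-0.688  0.15   2.153  2.331  0.507 -0.962] 9.613768114924426e-14
[-0.817  0.323  1.93   2.262  0.474 -0.884] 6.07614117353883e-10
-0.13 [ 0.502 -0.268  0.206] [-0.817  0.472  2.01   2.514  0.643 -1.179] 2.727331631369179e-10
0 [ 0.557 -0.151  0.206] [-0.485  0.482  1.981  3.052  0.552 -1.511] 3.992639552308219e-15
0.11 [ 0.603 -0.051  0.206] [-0.216  0.522  1.874  3.569  0.515 -1.874] 6.0035310056605335e-15
turn [-0.078, -0.001, 0.029] |d|mm 19.188616824969934
[[0.016, 0.028, -0.02], [0.016, 0.028, -0.02], [0.016, 0.03, -0.018], [0.018, 0.03, -0.018], [0.018, 0.03, -0.016], [0.018, 0.03, -0.016], [0.018, 0.03, -0.014], [0.018, 0.03, -0.012], [0.02, 0.032, -0.012], [0.02, 0.032, -0.01]]
```

Emit:
{"api": "move_arm", "payload": {
  "twist": [
    [-0.078, 0, 0.029],
    [-0.078, 0, 0.029],
    [-0.078, 0, 0.029],
    [-0.078, 0, 0.029],
    [-0.078, 0, 0.029],
    [-0.078, 0, 0.029],
    [-0.078, 0, 0.029],
    [-0.078, 0, 0.029],
    [-0.078, 0, 0.029],
    [-0.078, 0, 0.029]
  ],
  "dp": [
    [0.016, 0.028, -0.02],
    [0.016, 0.028, -0.02],
    [0.016, 0.03, -0.018],
    [0.018, 0.03, -0.018],
    [0.018, 0.03, -0.016],
    [0.018, 0.03, -0.016],
    [0.018, 0.03, -0.014],
    [0.018, 0.03, -0.012],
    [0.02, 0.032, -0.012],
    [0.02, 0.032, -0.01]
  ],
  "gripper": [0, 0, 0, 0, 0, 0, 0, 0, 0, 0]
}}

```text
time: 10.28
tool_pos: [0.3952, -0.0051, 0.3021]
tool_rot: [0.815, -0.077, 0.571, 0.055]
wrist_force: [0.2, 0.1, -2.9]
gripper_width: 0.0183
```

```bash
python3 - <<'E'
from press import *
o,R=log(); print("y",R.apply([0,1,0])); t,tR=tgt(-.125,.14); print(t); plan(o,t,tR,10,.002)
E
```

```text
t 10.2833 q [-0.42 -0.02  2.28  2.54  0.39 -1.09] p [ 0.3952 -0.0051  0.3021] w 0.0183 F [ 0.2  0.1 -2.9]
tilt 20.0 head -11.0
y [-0.18944542 -0.98188954  0.00183347]
[ 0.50422672 -0.26396126  0.24611438]
turn [-0.046, 0.001, 0.017] |d|mm 28.645103696660655
[[0.0, 0.046, 0.034], [0.0, 0.046, 0.034], [0.0, 0.046, 0.036], [0.002, 0.044, 0.036], [0.002, 0.044, 0.038], [0.002, 0.042, 0.038], [0.002, 0.042, 0.04], [0.002, 0.04, 0.04], [0.002, 0.04, 0.042], [0.004, 0.038, 0.042]]
```

Emit:
{"api": "move_arm", "payload": {
  "twist": [
    [-0.046, 0, 0.017],
    [-0.046, 0, 0.017],
    [-0.046, 0, 0.017],
    [-0.046, 0, 0.017],
    [-0.046, 0, 0.017],
    [-0.046, 0, 0.017],
    [-0.046, 0, 0.017],
    [-0.046, 0, 0.017],
    [-0.046, 0, 0.017],
    [-0.046, 0, 0.017]
  ],
  "dp": [
    [0, 0.046, 0.034],
    [0, 0.046, 0.034],
    [0, 0.046, 0.036],
    [0.002, 0.044, 0.036],
    [0.002, 0.044, 0.038],
    [0.002, 0.042, 0.038],
    [0.002, 0.042, 0.04],
    [0.002, 0.04, 0.04],
    [0.002, 0.04, 0.042],
    [0.004, 0.038, 0.042]
  ],
  "gripper": [0, 0, 0, 0, 0, 0, 0, 0, 0, 0]
}}

```text
time: 11.12
tool_pos: [0.5039, -0.2751, 0.2483]
tool_rot: [0.796, -0.18, 0.563, 0.129]
wrist_force: [0.7, 0.0, -2.6]
gripper_width: 0.0188
```

```bash
python3 - <<'E'
from press import *
o,R=log(); print("y",R.apply([0,1,0])); t,tR=tgt(-.12,.12); print(t); plan(o,t,tR,10,.001)
G=o["tool_pos"]+R.apply([0,0,.054])-M; print("s,x,axle",G@YY,G@XX,G[2]-.088)
f=cam("top"); save(f,"t4.png",(265,160,355,235),8)
f2=cam("side"); save(f2,"s4.png",(225,95,305,175),7)
a=cv2.imread("pics/t4.png");b=cv2.imread("pics/s4.png");b=cv2.resize(b,(600,600));cv2.imwrite("pics/c4.png",cv2.resize(np.hstack([a,b]),(800,364)))
E
```

```text
t 11.1167 q [-0.82  0.39  1.95  2.4   0.53 -1.03] p [ 0.5039 -0.2751  0.2483] w 0.0188 F [ 0.7  0.  -2.6]
tilt 19.4 head -25.6
y [-0.43175848 -0.90198766  0.00169601]
[ 0.50633196 -0.25942607  0.22611438]
turn [0.002, -0.001, -0.0] |d|mm 2.727348831110138
[[-0.004, -0.003, 0.001], [-0.004, -0.003, 0.001], [-0.004, -0.003, 0.001], [-0.004, -0.003, 0.001], [-0.004, -0.003, 0.001], [-0.004, -0.003, 0.001], [-0.004, -0.003, 0.001], [-0.004, -0.003, 0.001], [-0.004, -0.003, 0.001], [-0.004, -0.003, 0.001]]
s,x,axle -0.13581077785850798 0.0044745841641978465 0.1424064436761147
```

View pics/c4.png

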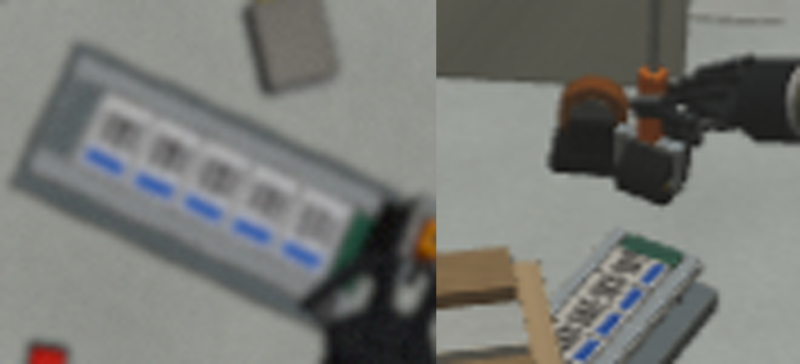

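```bash
python3 - <<'E'
from press import *
o,R=log(); f=cam("side"); G=o["tool_pos"]+R.apply([0,0,.054]); print(proj(f,[G-[0,0,.088],G+[0,0,.03]]))
t,tR=tgt(-.118,.11,.0); plan(o,t,tR,10,.001)
E
```

```text
t 11.2167 q [-0.82  0.39  1.95  2.4   0.53 -1.03] p [ 0.5047 -0.2769  0.2484] w 0.0186 F [ 1.6  1.5 -2.9]
tilt 19.3 head -25.7
[[272.00740238 133.44546495]
 [272.95169435 110.7444064 ]]
turn [0.003, -0.001, -0.001] |d|mm 3.7688531367254976
[[-0.006, -0.004, 0.001], [-0.006, -0.004, 0.001], [-0.006, -0.004, 0.001], [-0.006, -0.004, 0.001], [-0.006, -0.004, 0.001], [-0.006, -0.004, 0.001], [-0.006, -0.004, 0.001], [-0.006, -0.004, 0.001], [-0.006, -0.004, 0.001], [-0.006, -0.004, 0.001]]
```

Emit:
{"api": "move_arm", "payload": {
  "twist": [
    [0.003, 0, 0],
    [0.003, 0, 0],
    [0.003, 0, 0],
    [0.003, 0, 0],
    [0.003, 0, 0],
    [0.003, 0, 0],
    [0.003, 0, 0],
    [0.003, 0, 0],
    [0.003, 0, 0],
    [0.003, 0, 0]
  ],
  "dp": [
    [-0.006, -0.004, 0.001],
    [-0.006, -0.004, 0.001],
    [-0.006, -0.004, 0.001],
    [-0.006, -0.004, 0.001],
    [-0.006, -0.004, 0.001],
    [-0.006, -0.004, 0.001],
    [-0.006, -0.004, 0.001],
    [-0.006, -0.004, 0.001],
    [-0.006, -0.004, 0.001],
    [-0.006, -0.004, 0.001]
  ],
  "gripper": [0, 0, 0, 0, 0, 0, 0, 0, 0, 0]
}}

```text
time: 12.1
tool_pos: [0.5068, -0.2485, 0.216]
tool_rot: [0.798, -0.174, 0.565, 0.121]
wrist_force: [-0.0, 0.9, -3.2]
gripper_width: 0.0185
```

```bash
cat >> press.py <<'E'
def stat():
    o,R=log(); G=o["tool_pos"]+R.apply([0,0,.054])-M
    print("s,x,axle mm",np.round([G@YY*1e3,G@XX*1e3,G[2]*1e3-88],1),"y",np.round(R.apply([0,1,0]),3)); return o,R
E
python3 - <<'E'
from press import *
o,R=stat(); t,tR=tgt(-.122,.086,.0); plan(o,t,tR,10,.001)
E
```

```text
t 12.1 q [-0.78  0.44  2.02  2.55  0.62 -1.18] p [ 0.5068 -0.2485  0.216 ] w 0.0185 F [-0.   0.9 -3.2]
tilt 19.4 head -24.4
s,x,axle mm [-109.5   -4.1  110.1] y [-0.414 -0.91  -0.004]
turn [-0.002, -0.001, -0.0] |d|mm 2.711437652087073
[[-0.004, 0.002, 0.002], [-0.004, 0.002, 0.002], [-0.004, 0.002, 0.002], [-0.004, 0.002, 0.002], [-0.004, 0.002, 0.002], [-0.004, 0.002, 0.002], [-0.004, 0.002, 0.002], [-0.004, 0.002, 0.002], [-0.004, 0.002, 0.002], [-0.004, 0.002, 0.002]]
```

Emit:
{"api": "move_arm", "payload": {
  "twist": [
    [-0.002, 0, 0],
    [-0.002, 0, 0],
    [-0.002, 0, 0],
    [-0.002, 0, 0],
    [-0.002, 0, 0],
    [-0.002, 0, 0],
    [-0.002, 0, 0],
    [-0.002, 0, 0],
    [-0.002, 0, 0],
    [-0.002, 0, 0]
  ],
  "dp": [
    [-0.003, 0.003, 0.002],
    [-0.004, 0.003, 0.002],
    [-0.004, 0.003, 0.002],
    [-0.004, 0.003, 0.002],
    [-0.004, 0.003, 0.002],
    [-0.004, 0.002, 0.002],
    [-0.004, 0.002, 0.002],
    [-0.004, 0.002, 0.002],
    [-0.003, 0, 0.002],
    [-0.003, 0, 0.002]
  ],
  "gripper": [0, 0, 0, 0, 0, 0, 0, 0, 0, 0]
}}

```text
time: 12.93
tool_pos: [0.5053, -0.261, 0.1939]
tool_rot: [0.796, -0.177, 0.565, 0.126]
wrist_force: [-3.8, 1.8, 4.3]
gripper_width: 0.0183
```

```bash
python3 - <<'E'
from press import *
o,R=stat(); t,tR=tgt(-.08,.085,.0); plan(o,t,tR,10,.001)
E
```

```text
t 12.9333 q [-0.8   0.5   2.03  2.58  0.68 -1.24] p [ 0.5053 -0.261   0.1939] w 0.0183 F [-3.8  1.8  4.3]
tilt 19.2 head -25.1
s,x,axle mm [-1.22e+02 -1.00e-01  8.81e+01] y [-0.424 -0.906  0.   ]
turn [0.001, -0.001, -0.0] |d|mm 4.195736265683163
[[-0.001, -0.008, 0.0], [-0.001, -0.008, 0.0], [-0.001, -0.008, 0.0], [-0.001, -0.008, 0.0], [-0.001, -0.008, 0.0], [-0.001, -0.008, 0.0], [-0.001, -0.008, 0.0], [-0.001, -0.008, 0.0], [-0.001, -0.008, 0.0], [-0.001, -0.008, 0.0]]
```

Emit:
{"api": "move_arm", "payload": {
  "twist": [
    [0, 0, 0],
    [0, 0, 0],
    [0, 0, 0],
    [0, 0, 0],
    [0, 0, 0],
    [0, 0, 0],
    [0, 0, 0],
    [0, 0, 0],
    [0, 0, 0],
    [0, 0, 0]
  ],
  "dp": [
    [-0.001, -0.008, 0],
    [-0.001, -0.008, 0],
    [-0.001, -0.008, 0],
    [-0.001, -0.008, 0.001],
    [-0.001, -0.008, 0],
    [-0.001, -0.008, 0],
    [-0.001, -0.008, 0],
    [-0.001, -0.008, 0],
    [-0.001, -0.008, 0],
    [-0.001, -0.008, 0]
  ],
  "gripper": [0, 0, 0, 0, 0, 0, 0, 0, 0, 0]
}}

```text
time: 13.77
tool_pos: [0.524, -0.2211, 0.1921]
tool_rot: [0.793, -0.176, 0.57, 0.127]
wrist_force: [-2.7, 0.8, 5.8]
gripper_width: 0.0183
```

```bash
python3 - <<'E'
from press import *
o,R=stat(); t,tR=tgt(-.04,.084,.0); plan(o,t,tR,10,.001)
E
```

```text
t 13.7667 q [-0.69  0.51  2.03  2.76  0.67 -1.35] p [ 0.524  -0.2211  0.1921] w 0.0183 F [-2.7  0.8  5.8]
tilt 18.6 head -25.1
s,x,axle mm [-77.9   0.2  86.9] y [-0.423 -0.906  0.002]
turn [0.001, -0.004, 0.0] |d|mm 3.7839792732914006
[[-0.0, -0.008, 0.0], [-0.0, -0.008, 0.0], [-0.0, -0.008, 0.0], [-0.0, -0.008, 0.0], [-0.0, -0.008, 0.0], [-0.0, -0.008, 0.0], [-0.0, -0.008, 0.0], [-0.0, -0.008, 0.0], [-0.0, -0.008, 0.0], [-0.0, -0.008, 0.0]]
```

Emit:
{"api": "move_arm", "payload": {
  "twist": [
    [0, -0.003, 0],
    [0, -0.003, 0],
    [0, -0.003, 0],
    [0, -0.003, 0],
    [0, -0.003, 0],
    [0, -0.003, 0],
    [0, -0.003, 0],
    [0, -0.003, 0],
    [0, -0.003, 0],
    [0, -0.003, 0]
  ],
  "dp": [
    [-0.002, -0.008, 0],
    [-0.002, -0.008, 0],
    [-0.001, -0.008, 0],
    [-0.001, -0.008, 0],
    [-0.001, -0.008, 0],
    [-0.001, -0.008, 0],
    [-0.001, -0.008, 0],
    [-0.001, -0.008, 0],
    [-0.001, -0.008, 0],
    [-0.001, -0.008, 0]
  ],
  "gripper": [0, 0, 0, 0, 0, 0, 0, 0, 0, 0]
}}

```text
time: 14.6
tool_pos: [0.5433, -0.1804, 0.1913]
tool_rot: [0.792, -0.174, 0.571, 0.127]
wrist_force: [-3.3, -1.7, 6.1]
gripper_width: 0.0183
```

```bash
python3 - <<'E'
from press import *
o,R=stat(); t,tR=tgt(0,.085,.0); plan(o,t,tR,10,.001)
E
```

```text
t 14.6 q [-0.57  0.52  2.02  2.93  0.65 -1.45] p [ 0.5433 -0.1804  0.1913] w 0.0183 F [-3.3 -1.7  6.1]
tilt 18.4 head -25.0
s,x,axle mm [-32.8   0.6  86.2] y [-0.421 -0.907  0.003]
turn [0.0, -0.004, 0.001] |d|mm 3.276902134095631
[[-0.0, -0.007, -0.0], [-0.0, -0.007, -0.0], [-0.0, -0.007, -0.0], [-0.0, -0.007, -0.0], [-0.0, -0.007, -0.0], [-0.0, -0.007, -0.0], [-0.0, -0.007, -0.0], [-0.0, -0.007, -0.0], [-0.0, -0.007, -0.0], [-0.0, -0.007, -0.0]]
```

Force about 9 N, steady. Continue.

Emit:
{"api": "move_arm", "payload": {
  "twist": [
    [0, -0.004, 0],
    [0, -0.004, 0],
    [0, -0.004, 0],
    [0, -0.004, 0],
    [0, -0.004, 0],
    [0, -0.004, 0],
    [0, -0.004, 0],
    [0, -0.004, 0],
    [0, -0.004, 0],
    [0, -0.004, 0]
  ],
  "dp": [
    [-0.002, -0.008, 0],
    [-0.002, -0.008, 0],
    [-0.001, -0.008, 0],
    [-0.001, -0.008, 0],
    [-0.001, -0.008, 0],
    [-0.001, -0.008, 0],
    [-0.001, -0.008, 0],
    [-0.001, -0.008, 0],
    [-0.001, -0.008, 0],
    [-0.001, -0.008, 0]
  ],
  "gripper": [0, 0, 0, 0, 0, 0, 0, 0, 0, 0]
}}

```text
time: 15.43
tool_pos: [0.5627, -0.1394, 0.1915]
tool_rot: [0.793, -0.173, 0.571, 0.127]
wrist_force: [-3.9, -1.0, 7.5]
gripper_width: 0.0184
```

```bash
python3 - <<'E'
from press import *
stat()
E
```

```text
t 15.4333 q [-0.45  0.53  1.99  3.11  0.62 -1.56] p [ 0.5627 -0.1394  0.1915] w 0.0184 F [-3.9 -1.   7.5]
tilt 18.4 head -24.9
s,x,axle mm [12.6  1.  86.4] y [-0.419 -0.908  0.004]
```

Emit:
{"api": "move_arm", "payload": {
  "twist": [
    [0, -0.004, 0],
    [0, -0.004, 0],
    [0, -0.004, 0],
    [0, -0.004, 0],
    [0, -0.004, 0],
    [0, -0.004, 0],
    [0, -0.004, 0],
    [0, -0.004, 0],
    [0, -0.004, 0],
    [0, -0.004, 0]
  ],
  "dp": [
    [-0.002, -0.008, 0],
    [-0.001, -0.008, 0],
    [-0.001, -0.008, 0],
    [-0.001, -0.008, 0],
    [-0.001, -0.008, 0],
    [-0.001, -0.008, 0],
    [-0.001, -0.008, 0],
    [-0.001, -0.008, 0],
    [-0.001, -0.008, 0],
    [-0.001, -0.008, 0]
  ],
  "gripper": [0, 0, 0, 0, 0, 0, 0, 0, 0, 0]
}}

```text
time: 16.27
tool_pos: [0.5823, -0.098, 0.1918]
tool_rot: [0.793, -0.172, 0.571, 0.126]
wrist_force: [-2.4, 0.4, 5.4]
gripper_width: 0.0184
```

```bash
python3 - <<'E'
from press import *
stat()
E
```

```text
t 16.2667 q [-0.34  0.54  1.95  3.3   0.6  -1.67] p [ 0.5823 -0.098   0.1918] w 0.0184 F [-2.4  0.4  5.4]
tilt 18.5 head -24.7
s,x,axle mm [58.5  1.3 86.7] y [-0.417 -0.909  0.004]
```

Emit:
{"api": "move_arm", "payload": {
  "twist": [
    [0, -0.004, 0],
    [0, -0.004, 0],
    [0, -0.004, 0],
    [0, -0.004, 0],
    [0, -0.004, 0],
    [0, -0.004, 0],
    [0, -0.004, 0],
    [0, -0.004, 0],
    [0, -0.004, 0],
    [0, -0.004, 0]
  ],
  "dp": [
    [-0.002, -0.008, 0],
    [-0.002, -0.008, 0],
    [-0.002, -0.008, 0],
    [-0.001, -0.008, 0],
    [-0.001, -0.008, 0],
    [-0.001, -0.008, 0],
    [-0.001, -0.008, 0],
    [-0.001, -0.008, 0],
    [-0.001, -0.008, 0],
    [-0.001, -0.008, 0]
  ],
  "gripper": [0, 0, 0, 0, 0, 0, 0, 0, 0, 0]
}}

```text
time: 17.1
tool_pos: [0.6018, -0.0557, 0.1919]
tool_rot: [0.793, -0.171, 0.571, 0.125]
wrist_force: [-2.3, -0.1, 4.8]
gripper_width: 0.0186
```

```bash
python3 - <<'E'
from press import *
stat()
E
```

```text
t 17.1 q [-0.23  0.56  1.9   3.49  0.58 -1.8 ] p [ 0.6018 -0.0557  0.1919] w 0.0186 F [-2.3 -0.1  4.8]
tilt 18.4 head -24.5
s,x,axle mm [105.3   1.2  86.8] y [-0.414 -0.91   0.003]
```

Emit:
{"api": "move_arm", "payload": {
  "twist": [
    [0, 0, 0],
    [0, 0, 0],
    [0, 0, 0],
    [0, 0, 0],
    [0, 0, 0],
    [0, 0, 0],
    [0, 0, 0],
    [0, 0, 0],
    [0, 0, 0],
    [0, 0, 0]
  ],
  "dp": [
    [0.008, 0, -0.003],
    [0.012, 0, -0.004],
    [0.016, 0, -0.006],
    [0.016, 0, -0.006],
    [0.016, 0, -0.006],
    [0.016, 0, -0.01],
    [0.01, 0, -0.02],
    [0.01, 0, -0.03],
    [0.01, 0, -0.03],
    [0.01, 0, -0.03]
  ],
  "gripper": [0, 0, 0, 0, 0, 0, 0, 0, 0, 0]
}}

```text
time: 17.93
tool_pos: [0.554, -0.0332, 0.2727]
tool_rot: [0.8, -0.171, 0.562, 0.122]
wrist_force: [0.0, -0.4, -3.0]
gripper_width: 0.0185
```

```bash
python3 - <<'E'
from press import *
np.set_printoptions(precision=3,suppress=True)
o,R=stat(); t=np.array([.43,.10,.28]); plan(o,t,pose(-5,19),10,.002)
f=cam("side"); save(f,"s5.png",(215,130,315,210),7)
q=np.array(o["qpos"]); p=o["tool_pos"]
for i in(.33,.67,1.): q,e=ik(p+(t-p)*i,pose(-24.5+19.5*i,19),q); print(q,e)
E
```

```text
t 17.9333 q [-0.2   0.33  1.93  3.71  0.39 -2.03] p [ 0.554 -0.033  0.273] w 0.0185 F [ 0.  -0.4 -3. ]
tilt 19.8 head -24.4
s,x,axle mm [105.7 -52.1 166.4] y [-0.411 -0.911  0.003]
turn [0.064, 0.003, -0.022] |d|mm 18.209450660994463
[[-0.01, -0.014, -0.032], [-0.01, -0.016, -0.032], [-0.01, -0.016, -0.032], [-0.01, -0.018, -0.03], [-0.01, -0.018, -0.03], [-0.008, -0.02, -0.03], [-0.008, -0.02, -0.028], [-0.008, -0.022, -0.028], [-0.008, -0.022, -0.028], [-0.008, -0.024, -0.026]]
[-0.154  0.269  2.041  3.514  0.43  -1.859] 1.494483693048609e-10
[-0.091  0.206  2.134  3.381  0.447 -1.752] 3.3117272812965837e-11
[-0.009  0.149  2.208  3.31   0.459 -1.696] 2.0112300713748255e-11
```

View pics/s5.png

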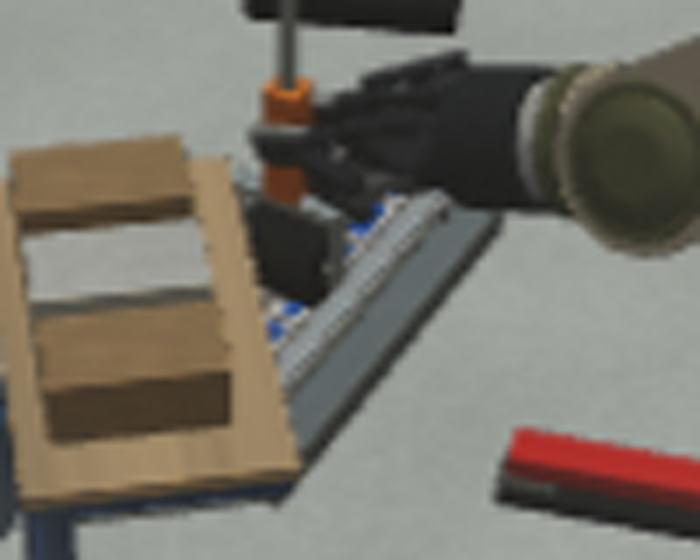

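Emit:
{"api": "move_arm", "payload": {
  "twist": [
    [0.064, 0, -0.022],
    [0.064, 0, -0.022],
    [0.064, 0, -0.022],
    [0.064, 0, -0.022],
    [0.064, 0, -0.022],
    [0.064, 0, -0.022],
    [0.064, 0, -0.022],
    [0.064, 0, -0.022],
    [0.064, 0, -0.022],
    [0.064, 0, -0.022]
  ],
  "dp": [
    [-0.01, -0.012, -0.034],
    [-0.01, -0.012, -0.034],
    [-0.01, -0.014, -0.034],
    [-0.01, -0.016, -0.03],
    [-0.01, -0.018, -0.03],
    [-0.008, -0.02, -0.03],
    [-0.008, -0.02, -0.028],
    [-0.008, -0.022, -0.028],
    [-0.008, -0.022, -0.028],
    [-0.008, -0.024, -0.026]
  ],
  "gripper": [0, 0, 0, 0, 0, 0, 0, 0, 0, 0]
}}

```text
time: 18.82
tool_pos: [0.4125, 0.1019, 0.2835]
tool_rot: [0.82, -0.03, 0.572, 0.019]
wrist_force: [0.4, 0.7, -2.8]
gripper_width: 0.0181
```

```bash
cat > st.py <<'E'
from press import *
H=np.array([np.cos(.2405),np.sin(.2405),0])
# poses measured at grasp (hung): TCP (.5756,.187,.1562) head 13.8 tilt 19.4
P0=np.array([.5756,.187,.1562])
def go(x,z,n=10,q=.001):
    o,R=log(); d=o["tool_pos"]-P0; L=np.array([-H[1],H[0],0])
    print("rel: x,y,z mm",np.round([d@H*1e3,d@L*1e3,d[2]*1e3],1),"y",np.round(R.apply([0,1,0]),3))
    plan(o,P0+x*H+[0,0,z],pose(13.8,19.5),n,q); return o,R
E
python3 - <<'E'
from st import *
o,R=go(-.14,.036,10,.002)
f=cam("top"); import pickle; pickle.dump(f,open("ft.pkl","wb"))
save(f,"t6.png",(262,160,352,230),8)
E
```

```text
t 18.8167 q [-0.01  0.1   2.23  3.27  0.41 -1.67] p [0.4125 0.1019 0.2835] w 0.0181 F [ 0.4  0.7 -2.8]
tilt 20.2 head -4.0
rel: x,y,z mm [-178.6  -43.8  127.3] y [-0.072 -0.997 -0.004]
turn [0.058, 0.002, -0.022] |d|mm 10.836254218110847
[[-0.016, -0.01, 0.01], [-0.016, -0.01, 0.01], [-0.016, -0.01, 0.012], [-0.016, -0.01, 0.012], [-0.016, -0.01, 0.012], [-0.016, -0.01, 0.012], [-0.014, -0.01, 0.012], [-0.014, -0.01, 0.012], [-0.014, -0.01, 0.012], [-0.014, -0.008, 0.014]]
```

View pics/t6.png

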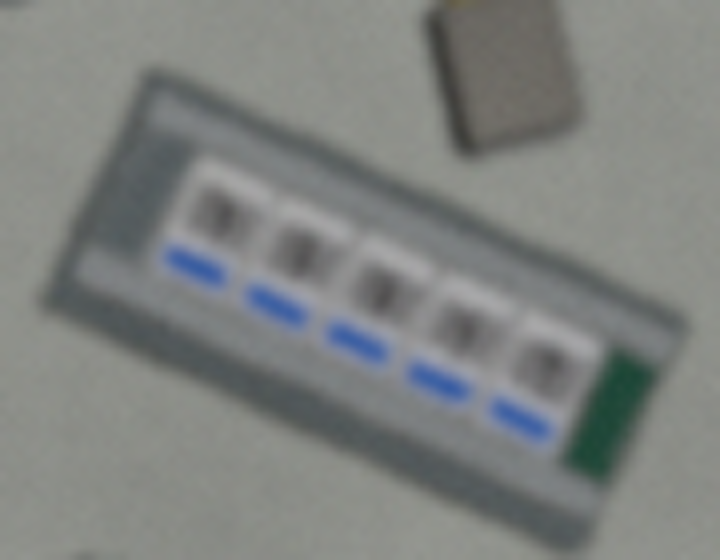

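Emit:
{"api": "move_arm", "payload": {
  "twist": [
    [0.058, 0, -0.022],
    [0.058, 0, -0.022],
    [0.058, 0, -0.022],
    [0.058, 0, -0.022],
    [0.058, 0, -0.022],
    [0.058, 0, -0.022],
    [0.058, 0, -0.022],
    [0.058, 0, -0.022],
    [0.058, 0, -0.022],
    [0.058, 0, -0.022]
  ],
  "dp": [
    [-0.016, -0.01, 0.01],
    [-0.016, -0.01, 0.01],
    [-0.016, -0.01, 0.012],
    [-0.016, -0.01, 0.012],
    [-0.016, -0.01, 0.012],
    [-0.016, -0.01, 0.012],
    [-0.014, -0.01, 0.012],
    [-0.014, -0.01, 0.012],
    [-0.014, -0.01, 0.012],
    [-0.014, -0.008, 0.014]
  ],
  "gripper": [0, 0, 0, 0, 0, 0, 0, 0, 0, 0]
}}

```text
time: 19.7
tool_pos: [0.4313, 0.158, 0.1898]
tool_rot: [0.814, 0.106, 0.566, -0.074]
wrist_force: [0.2, -0.0, -3.1]
gripper_width: 0.0185
```

```bash
python3 - <<'E'
from st import *
go(-.07,.033)
E
```

```text
t 19.7 q [-0.01  0.43  2.32  2.8   0.84 -1.43] p [0.4313 0.158  0.1898] w 0.0185 F [ 0.2 -0.  -3.1]
tilt 20.4 head 14.8
rel: x,y,z mm [-147.     6.2   33.6] y [ 0.256 -0.967 -0.001]
turn [-0.003, 0.003, 0.001] |d|mm 7.7289321506890785
[[0.005, 0.002, 0.014], [0.005, 0.001, 0.014], [0.005, 0.001, 0.014], [0.005, 0.001, 0.014], [0.005, 0.001, 0.015], [0.005, 0.001, 0.015], [0.005, 0.001, 0.015], [0.005, 0.001, 0.015], [0.005, 0.001, 0.015], [0.005, 0.001, 0.015]]
```

Emit:
{"api": "move_arm", "payload": {
  "twist": [
    [-0.003, 0.003, 0],
    [-0.003, 0.003, 0],
    [-0.003, 0.003, 0],
    [-0.003, 0.003, 0],
    [-0.003, 0.003, 0],
    [-0.003, 0.003, 0],
    [-0.003, 0.003, 0],
    [-0.003, 0.003, 0],
    [-0.003, 0.003, 0],
    [-0.003, 0.003, 0]
  ],
  "dp": [
    [0.005, 0.002, 0.014],
    [0.005, 0.001, 0.014],
    [0.005, 0.001, 0.014],
    [0.005, 0.001, 0.014],
    [0.005, 0.001, 0.014],
    [0.005, 0.001, 0.014],
    [0.005, 0.001, 0.014],
    [0.005, 0.001, 0.014],
    [0.005, 0.001, 0.014],
    [0.005, 0.001, 0.014]
  ],
  "gripper": [0, 0, 0, 0, 0, 0, 0, 0, 0, 0]
}}

```text
time: 20.53
tool_pos: [0.5119, 0.1717, 0.1905]
tool_rot: [0.811, 0.099, 0.573, -0.067]
wrist_force: [-0.1, 0.2, -3.2]
gripper_width: 0.0185
```

```bash
python3 - <<'E'
from st import *
o,R=go(.006,.033)
f=cam("side"); save(f,"s7.png",(205,175,305,255),8)
G=o["tool_pos"]+R.apply([0,0,.054]); yv=-R.apply([0,1,0]); A=G-[0,0,.088]
print(np.round((proj(f,[A,A+[0,0,.118],A+[0,0,.225],A+[0,0,.225]+.045*yv,A+[0,0,.225]-.045*yv])-[205,175]+.5)*8).tolist())
E
```

```text
t 20.5333 q [ 0.04  0.49  2.1   2.85  0.69 -1.41] p [0.5119 0.1717 0.1905] w 0.0185 F [-0.1  0.2 -3.2]
tilt 19.5 head 13.6
rel: x,y,z mm [-65.5   0.3  34.3] y [ 0.237 -0.971  0.005]
turn [0.001, 0.0, 0.001] |d|mm 7.1560868348969375
[[0.005, 0.0, 0.014], [0.005, 0.0, 0.014], [0.005, 0.0, 0.014], [0.005, 0.0, 0.014], [0.005, 0.0, 0.014], [0.005, 0.0, 0.014], [0.005, 0.0, 0.014], [0.005, 0.0, 0.014], [0.005, 0.0, 0.014], [0.005, 0.0, 0.014]]
[[455.0, 419.0], [460.0, 240.0], [465.0, 60.0], [484.0, 137.0], [446.0, -15.0]]
```

View pics/s7.png

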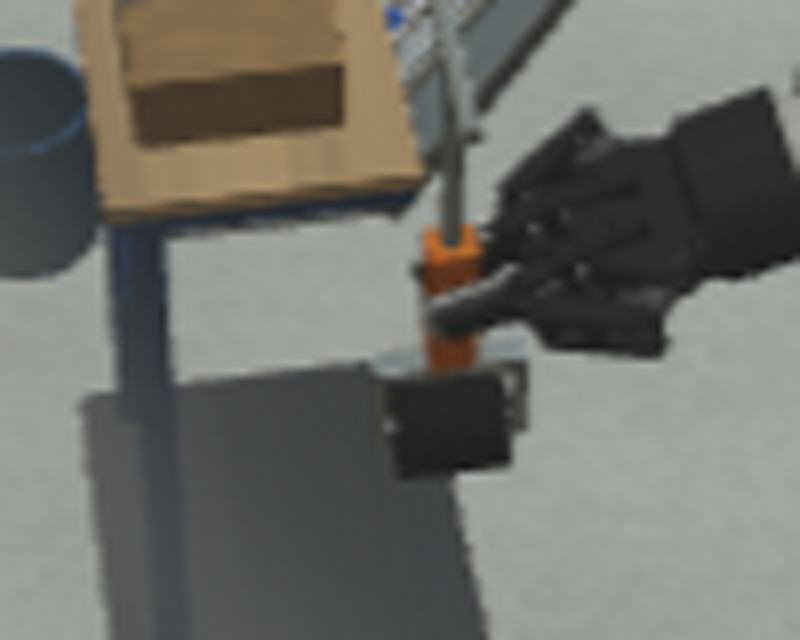

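Emit:
{"api": "move_arm", "payload": {
  "twist": [
    [0, 0, 0],
    [0, 0, 0],
    [0, 0, 0],
    [0, 0, 0],
    [0, 0, 0],
    [0, 0, 0],
    [0, 0, 0],
    [0, 0, 0],
    [0, 0, 0],
    [0, 0, 0]
  ],
  "dp": [
    [0.005, 0, 0.014],
    [0.005, 0, 0.014],
    [0.005, 0, 0.014],
    [0.005, 0, 0.014],
    [0.005, 0, 0.014],
    [0.005, 0, 0.014],
    [0.005, 0, 0.014],
    [0.005, 0, 0.014],
    [0.005, 0, 0.014],
    [0.005, 0, 0.014]
  ],
  "gripper": [0, 0, 0, 0, 0, 0, 0, 0, 0, 0]
}}

```text
time: 21.42
tool_pos: [0.5911, 0.191, 0.1897]
tool_rot: [0.811, 0.099, 0.572, -0.067]
wrist_force: [-0.4, 0.2, -3.0]
gripper_width: 0.0183
```

```bash
python3 - <<'E'
from st import *
go(.006,.003)
E
```

```text
t 21.4167 q [ 0.08  0.56  1.88  2.84  0.54 -1.37] p [0.5911 0.191  0.1897] w 0.0183 F [-0.4  0.2 -3. ]
tilt 19.6 head 13.6
rel: x,y,z mm [16.   0.2 33.5] y [ 0.237 -0.972  0.005]
turn [0.001, 0.0, 0.001] |d|mm 3.2153954562930913
[[-0.006, 0.0, 0.0], [-0.006, 0.0, 0.0], [-0.006, 0.0, 0.0], [-0.006, 0.0, 0.0], [-0.006, 0.0, 0.0], [-0.006, 0.0, 0.0], [-0.006, 0.0, 0.0], [-0.006, 0.0, 0.0], [-0.006, 0.0, 0.0], [-0.006, 0.0, 0.0]]
```

Emit:
{"api": "move_arm", "payload": {
  "twist": [
    [0, 0, 0],
    [0, 0, 0],
    [0, 0, 0],
    [0, 0, 0],
    [0, 0, 0],
    [0, 0, 0],
    [0, 0, 0],
    [0, 0, 0],
    [0, 0, 0],
    [0, 0, 0]
  ],
  "dp": [
    [-0.006, 0, 0],
    [-0.006, 0, 0],
    [-0.006, 0, 0],
    [-0.006, 0, 0],
    [-0.006, 0, 0],
    [-0.006, 0, 0],
    [-0.006, 0, 0],
    [-0.006, 0, 0],
    [-0.005, 0, 0],
    [-0.005, 0, 0]
  ],
  "gripper": [0, 0, 0, 0, 0, 0, 0, 0, 0, 0]
}}

```text
time: 22.25
tool_pos: [0.5811, 0.1884, 0.1593]
tool_rot: [0.811, 0.099, 0.572, -0.067]
wrist_force: [0.3, 0.8, -2.3]
gripper_width: 0.0186
```

```bash
python3 - <<'E'
from st import *
go(.006,-.001)
E
```

```text
t 22.25 q [ 0.07  0.61  1.93  2.88  0.64 -1.42] p [0.5811 0.1884 0.1593] w 0.0186 F [ 0.3  0.8 -2.3]
tilt 19.7 head 13.6
rel: x,y,z mm [5.7 0.  3.1] y [ 0.237 -0.972  0.005]
turn [0.001, 0.001, 0.001] |d|mm 0.41422414550431635
[[-0.001, -0.0, 0.0], [-0.001, -0.0, 0.0], [-0.001, -0.0, 0.0], [-0.001, -0.0, 0.0], [-0.001, -0.0, 0.0], [-0.001, -0.0, 0.0], [-0.001, -0.0, 0.0], [-0.001, -0.0, 0.0], [-0.001, 0.0, 0.0], [-0.001, 0.0, 0.0]]
```

Emit:
{"api": "move_arm", "payload": {
  "twist": [
    [0, 0, 0],
    [0, 0, 0],
    [0, 0, 0],
    [0, 0, 0],
    [0, 0, 0],
    [0, 0, 0],
    [0, 0, 0],
    [0, 0, 0],
    [0, 0, 0],
    [0, 0, 0]
  ],
  "dp": [
    [-0.002, 0, 0],
    [-0.002, 0, 0],
    [-0.001, 0, 0],
    [-0.001, 0, 0],
    [-0.001, 0, 0],
    [0, 0, 0],
    [0, 0, 0],
    [0, 0, 0],
    [0, 0, 0],
    [0, 0, 0]
  ],
  "gripper": [0, 0, 0, 0, 0, 0, 0, 0, 0, 0]
}}

```text
time: 23.08
tool_pos: [0.5804, 0.1881, 0.1565]
tool_rot: [0.811, 0.099, 0.573, -0.067]
wrist_force: [0.1, -0.0, -1.9]
gripper_width: 0.0186
```

```bash
python3 - <<'E'
from st import *
go(.006,-.001)
E
```

```text
t 23.0833 q [ 0.07  0.62  1.94  2.88  0.66 -1.43] p [0.5804 0.1881 0.1565] w 0.0186 F [ 0.1 -0.  -1.9]
tilt 19.5 head 13.6
rel: x,y,z mm [ 4.9 -0.1  0.3] y [ 0.237 -0.972  0.005]
turn [0.001, -0.0, 0.001] |d|mm 0.16865721459414948
[[-0.0, -0.0, 0.0], [-0.0, -0.0, 0.0], [-0.0, -0.0, 0.0], [-0.0, -0.0, 0.0], [-0.0, -0.0, 0.0], [-0.0, -0.0, 0.0], [-0.0, -0.0, 0.0], [-0.0, -0.0, 0.0], [-0.0, -0.0, 0.0], [-0.0, -0.0, 0.0]]
```

Emit:
{"api": "move_arm", "payload": {
  "twist": [
    [0, 0, 0],
    [0, 0, 0],
    [0, 0, 0],
    [0, 0, 0],
    [0, 0, 0],
    [0, 0, 0],
    [0, 0, 0],
    [0, 0, 0],
    [0, 0, 0],
    [0, 0, 0]
  ],
  "dp": [
    [-0.002, 0, 0],
    [-0.001, 0, 0],
    [-0.001, 0, 0],
    [0, 0, 0],
    [0, 0, 0],
    [0, 0, 0],
    [0, 0, 0],
    [0, 0, 0],
    [0, 0, 0],
    [0, 0, 0]
  ],
  "gripper": [0, 0, 0, 0, 0.3, 0.35, 0.4, 0.4, 0.4, 0.4]
}}

```text
time: 23.92
tool_pos: [0.5806, 0.1881, 0.1565]
tool_rot: [0.809, 0.099, 0.576, -0.067]
wrist_force: [-0.2, 0.2, -0.8]
gripper_width: 0.0343
```

```bash
python3 - <<'E'
from st import *
go(.006,-.001)
E
```

```text
t 23.9167 q [ 0.07  0.62  1.94  2.89  0.67 -1.43] p [0.5806 0.1881 0.1565] w 0.0343 F [-0.2  0.2 -0.8]
tilt 19.1 head 13.6
rel: x,y,z mm [ 5.1 -0.2  0.3] y [ 0.237 -0.972  0.006]
turn [0.001, -0.001, 0.001] |d|mm 0.15896859587138734
[[-0.0, -0.0, 0.0], [-0.0, -0.0, 0.0], [-0.0, -0.0, 0.0], [-0.0, -0.0, 0.0], [-0.0, -0.0, 0.0], [-0.0, -0.0, 0.0], [-0.0, -0.0, 0.0], [-0.0, -0.0, 0.0], [-0.0, -0.0, 0.0], [-0.0, -0.0, 0.0]]
```

Released; open fully, then back out.

Emit:
{"api": "move_arm", "payload": {
  "twist": [
    [0, 0, 0],
    [0, 0, 0],
    [0, 0, 0],
    [0, 0, 0],
    [0, 0, 0],
    [0, 0, 0],
    [0, 0, 0],
    [0, 0, 0],
    [0, 0, 0],
    [0, 0, 0]
  ],
  "dp": [
    [0, 0, 0],
    [0, 0, 0],
    [0, 0, 0],
    [0, 0, 0],
    [0, 0, 0],
    [0, 0, 0],
    [0, 0, -0.004],
    [0, 0, -0.008],
    [0, 0, -0.012],
    [0, 0, -0.016]
  ],
  "gripper": [0.9, 0.9, 0.9, 0.9, 0.9, 0.9, 0.9, 0.9, 0.9, 0.9]
}}

```text
time: 24.75
tool_pos: [0.5616, 0.1834, 0.1633]
tool_rot: [0.808, 0.099, 0.576, -0.067]
wrist_force: [0.2, 0.3, -0.9]
gripper_width: 0.077
```

Emit:
{"api": "move_arm", "payload": {
  "twist": [
    [0, 0, 0],
    [0, 0, 0],
    [0, 0, 0],
    [0, 0, 0],
    [0, 0, 0],
    [0, 0, 0],
    [0, 0, 0],
    [0, 0, 0],
    [0, 0, 0],
    [0, 0, 0]
  ],
  "dp": [
    [0, 0, -0.02],
    [0, 0, -0.025],
    [0, 0, -0.025],
    [0, 0, -0.025],
    [0, 0, -0.025],
    [0, 0, -0.025],
    [0, 0, -0.025],
    [0, 0, -0.02],
    [0, 0, 0],
    [0, 0, 0]
  ],
  "gripper": [0.9, 0.9, 0.9, 0.9, 0.9, 0.9, 0.9, 0.9, 0.9, 0.9]
}}

```text
time: 25.58
tool_pos: [0.4624, 0.1605, 0.1982]
tool_rot: [0.809, 0.099, 0.576, -0.067]
wrist_force: [-0.1, 0.4, -0.6]
gripper_width: 0.0768
```

```bash
python3 - <<'E'
from st import *
o,R=log()
f=cam("side"); save(f,"s8.png",(205,145,305,255),5.4)
r=outline_of("roller","side")
for x in r[:1]: ys,xs=np.nonzero(x["pixels"]); print(x["conf"],x["pixel"],xs.min(),xs.max(),ys.min(),ys.max())
E
```

```text
t 25.5833 q [ 0.01  0.43  2.24  2.83  0.78 -1.43] p [0.4624 0.1605 0.1982] w 0.0768 F [-0.1  0.4 -0.6]
tilt 19.1 head 13.6
0.76 [240.0, 231.4] 232 251 202 242
```

View pics/s8.png

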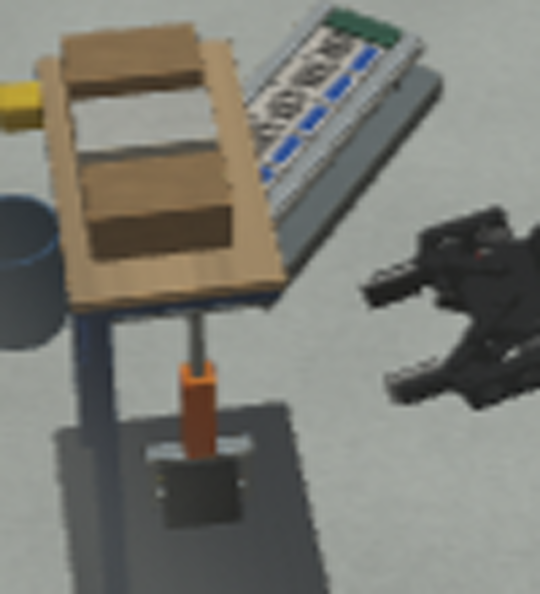

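Emit:
{"api": "move_arm", "payload": {
  "twist": [
    [0, 0, 0],
    [0, 0, 0],
    [0, 0, 0],
    [0, 0, 0],
    [0, 0, 0],
    [0, 0, 0],
    [0, 0, 0],
    [0, 0, 0],
    [0, 0, 0],
    [0, 0, 0]
  ],
  "dp": [
    [0, 0, 0],
    [0, 0, 0],
    [0, 0, 0],
    [0, 0, 0],
    [0, 0, 0],
    [0, 0, 0],
    [0, 0, 0],
    [0, 0, 0],
    [0, 0, 0],
    [0, 0, 0]
  ],
  "gripper": [0.9, 0.9, 0.9, 0.9, 0.9, 0.9, 0.9, 0.9, 0.9, 0.9]
}}

```text
time: 26.52
tool_pos: [0.4645, 0.1609, 0.1973]
tool_rot: [0.809, 0.099, 0.576, -0.067]
wrist_force: [0.5, 0.4, -0.5]
gripper_width: 0.0768
```

```bash
python3 - <<'E'
from h import *
f0=cam("side"); f1=[cam("side") for _ in range(4)][-1]
a,b=[f["image"][200:245,228:256].mean(2) for f in(f0,f1)]
print(cv2.phaseCorrelate(a,b)); log(); print(job_done())
E
```

```text
((0.03336084327902533, 0.4902460099025099), 1.000078291386617)
t 26.7667 q [ 0.01  0.44  2.23  2.83  0.78 -1.43] p [0.4645 0.1609 0.1973] w 0.0767 F [ 0.8 -0.6 -0.7]
tilt 19.1 head 13.6
the job is handed in; nothing more can be done
None
```

I took the roller off its hooks and rolled it along the strip from the green end to the grey end. It is now back on both hooks and released, and I handed the job in at about 27 s of the 67 s allowed.

- **Rolling:** Wherever I stopped to read it, the wheel was pressing with about 8–11 N. The bed was then about 4–6 mm down, well short of its 18 mm limit. The wheel travelled about 227 mm, which is roughly 9 rad if it did not slip; I did not measure its angle.
- **Panels:** I could not confirm from the pictures that the panels are flush, because a 3–4 mm drop is only about one pixel. The evidence is indirect: over panels 1–4, the wheel height and push matched a flush surface to within about 1 N. For panel 5, the wheel stopped level on the grey pad right at the panel's edge, which would not fit if it still stood up.
- **Roller:** The last picture shows it hanging upright in its original spot, its outline within about 2 pixels of where it started, with the gripper about 10 cm clear. The final motion check gave a shift of 0.03 pixels sideways and 0.49 vertically. I take the 0.49 as an artefact of the odd-sized crop, but I did not verify that.
- **Other things on the desk:** The arm met none of them as far as the force readings and pictures show, but I did not measure their positions again at the end.

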